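# Pack the reagent carrier by cap colour

### The arm

A 7-joint arm with a two-finger parallel gripper is mounted at the origin on a cart in front of the work surface, level with it; the furniture and walls round the work are solid. World frame = base frame: x ahead of the robot, y to its left, z up, the work surface at z = 0. Lengths are in m, angles in rad, forces in N, time in s.
With the tool pointing down it reaches from about 0.4 to 0.9 m from the base axis. Payload 5.6 kg.
Tool frame: the origin (TCP) lies at the centre of the arm's flange, where the gripper is bolted on; the fingertips stand 190 mm ahead of it and the grasp point (between the pads) lies 171 mm ahead of it (pinch_z is the distance from the TCP to the grasp point, in m); z points along the fingers, y is the direction in which the jaws open and shut (so a half turn about z gives the same grasp; the last joint's range is limited). The gripper opens to 92 mm and grips with 3 to 60 N. Pads are 20 mm wide; open, the fingers measure 128 mm over their backs; the gripper's body (75 mm by 189 mm) begins 69 mm behind the grasp point.
Start: joints at [1.128, 0.468, -0.012, 1.603, 0.006, 1.071, -0.056], TCP at [0.253, -0.599, 0.405] pointing down, gripper open.
Joint ranges: [-2.53, 2.53], [-0.31, 2.02], [-1.57, 1.55], [0.28, 2.44], [-1.29, 4.43], [0.15, 1.84], [-2.92, 2.92]. Speed limits (rad/s): [2.57, 2.57, 3.14, 3.14, 3.14, 3.14, 3.14].

### API

Orientations are given as a 3x3 rotation matrix whose columns are the frame's x, y, z axes.
In Python, from plant import observe, capture, sign_off, look_for, spot_point, pinch_z gives the robot as it stands.
- The arm moves only by the tool move_arm, never from a script. Its argument "motion" is text: rows parted by semicolons, each of 4 numbers parted by spaces: the shift along the tool's x, y, z in mm, then the turn about the tool's z in degrees. In form: x y z roll; .... A call has 1 to 8 rows; each row shifts and turns the commanded pose from where the row before left it, along the tool's axes as they then stand; what a row does not reach is not made up. A row lasts 1/12 s, in which the tool goes at most 41.7 mm and 7.16 degrees, less where a joint would pass 70% of its speed; a pose out of reach is approached as far as the arm can. A call with a gripper value outside its range is refused whole. "jaw" is the opening in per cent of the stroke, from 0 (shut) to 100 (fully open), set as the call begins (left out, the last holds). The fingers move at their own pace and stop on an object; "newtons" is the grip in N (left out, the last holds). Time passes only in rows, so rows that do not move let the fingers close. It gives the time, the measured TCP pose, the force and the opening at its end, in the units of the state.
- observe(): the state, without advancing time (a new reading comes with each control period).
- capture(name): name is "scene" or "top" or "wrist"; returns a dict with "frame" (400x640x3 uint8, red, green, blue), "fx", "fy", "cx", "cy" (pixels), "k1" (the pictures are not rectified: a ray, as slopes to the right and down, at radius r is drawn at 1 + k1 r^2 times it, then the intrinsics apply), "cam_to_world" (4x4, takes a point from camera to world coordinates); the wrist camera has in their place "hand_eye" (4x4, takes a point from camera to tool coordinates, whose origin is the TCP and whose axes are the flange's). Camera axes: x right, y up, looking along -z (the intrinsics and any distortion apply to the point x, -y, -z); pixel columns grow to the right and rows downward; lengths in m; the calibration is good to about 2 mm. A picture is of the moment at which its call begins: read the wrist's pose just before it. There is no depth.
- sign_off(): hands the job in, once; it reports no verdict.
Trained networks look in the newest picture that a camera, given by its name, has taken for a name from the list of things; names that differ only in an ending like _2 or _b are one class to them, and where a whole thing is asked for, a point or a joint stands for the part that bears it (a point fixed in the world has none). Each returns a list of dicts, best first, with "confidence" (0 to 1); they miss things now and then, are a little off and sometimes report something else, mostly with a low value. They report only what shows in the picture. A call takes as long as a camera call.
- look_for(camera, query): "extent" ([centre column, centre row, width, height] in pixels, round what is visible of it).
- spot_point(camera, query): "location" ([row, column] in pixels: a listed point, or the origin of a listed thing).
The state is a dict: "time": time; "joint_positions": joint angles; "dq": joint speeds; "tau": joint torques, N m; "tcp_pos": TCP position; "tcp_rot": TCP orientation; "force": force on the tool from outside, world axes, zero at the start; "ft_torque": the same for the moment, N m; "width": finger opening in m.
Only numpy, scipy, OpenCV 4.12 (cv2) and the standard library are available. Lean on these libraries where they do the work, as an engineer would, in place of code of your own. Each camera call takes 0.05 s, during which the arm holds its last target.

### The job

Pack the grey reagent carrier for the next staining round: stand the black-capped amber bottle, the blue-capped amber bottle, the red-topped dropper bottle and the yellow-capped vial each in the nest of its own cap colour, upright and flat on the nest's floor inside the collar. Keep them upright all the way. The red-lidded sample cup and the open amber vial do not belong in the carrier: leave both standing where they are.

Things in the scene. Friction and masses are not known exactly. Their poses are not given: they have to be found in the camera images.
- bottle_black_cap: amber glass bottle with black screw cap and blue label, round, 53 mm across the body, 102 mm high in all; straight body up to about 58 mm, shoulder above, cap 28 mm across from 88 to 102 mm. Loose, about 0.16 kg. Origin: centre of its underside, z up along its axis. Stands upright on the worktop.
- bottle_blue_cap: smaller amber glass bottle with blue screw cap and red label, 41 mm across, 84 mm high in all; straight body up to about 50 mm, cap 24 mm across from 70 to 84 mm. Loose, about 0.075 kg. Origin: at its underside, z up; its axis lies 2 mm from the origin toward its own +y, and the label's loose end stands out to 23 mm on +y (18 mm on -y, 20 mm on either x side). Stands upright on the worktop.
- dropper_red: small amber glass dropper bottle with a red rubber bulb on a black screw collar and a white label (it counts as red), round, 34 mm across the body, 94 mm high in all; straight body up to about 40 mm, sloping shoulder to 55 mm, black collar 22 mm across from 55 to 67 mm, red bulb 11 mm across above. Loose, about 0.055 kg. Origin: centre of its underside, z up. Stands upright on the worktop.
- vial_yellow_cap: tiny clear vial with a wide ribbed yellow cap, 23 mm across, 23 mm high; the cap, 22.5 mm across, is its upper half (12 to 23 mm), the glass below is 19 mm across. Loose, about 0.012 kg. Origin: centre of its underside, z up. Stands upright on the worktop.
- nest_black: fixed black square tile 82 x 82 x 3 mm with a round white collar on it, bore 72 mm, wall 4 mm thick, 5 mm high above the tile. Origin: centre of the tile's underside (5 mm above the worktop), z up, x and y along the edges; standing surface at local z = 3 mm, collar top 8 mm. One of four, 84 mm apart two by two, in a fixed shallow grey tray 180 mm square, rim 16 mm above the worktop.
- nest_blue: fixed blue square tile 82 x 82 x 3 mm with a round white collar on it, bore 68 mm, wall 4 mm thick, 5 mm high above the tile. Origin: centre of the tile's underside (5 mm above the worktop), z up, x and y along the edges; standing surface at local z = 3 mm, collar top 8 mm. One of four, 84 mm apart two by two, in a fixed shallow grey tray 180 mm square, rim 16 mm above the worktop.
- nest_red: fixed red square tile 82 x 82 x 3 mm with a round white collar on it, bore 54 mm, wall 4 mm thick, 5 mm high above the tile. Origin: centre of the tile's underside (5 mm above the worktop), z up, x and y along the edges; standing surface at local z = 3 mm, collar top 8 mm. One of four, 84 mm apart two by two, in a fixed shallow grey tray 180 mm square, rim 16 mm above the worktop.
- nest_yellow: fixed yellow square tile 82 x 82 x 3 mm with a round white collar on it, bore 44 mm, wall 4 mm thick, 5 mm high above the tile. Origin: centre of the tile's underside (5 mm above the worktop), z up, x and y along the edges; standing surface at local z = 3 mm, collar top 8 mm. One of four, 84 mm apart two by two, in a fixed shallow grey tray 180 mm square, rim 16 mm above the worktop.
- cup_red_lid: look-alike that stays: clear sample cup with a wide red screw lid, 66 mm across, 64 mm high. Loose. Origin: centre of its underside, z up.
- vial_open: look-alike that stays: small open amber glass vial without a cap, 25 mm across, 34 mm high. Loose. Origin: centre of its underside, z up.

How it is judged:
At the end, for the whole second after the job is handed in: Each reagent stands upright (0.1 rad), released and at rest, on the floor of the nest of its colour, inside the collar (within 15 mm of its centre, underside under 3 mm above the floor); the red-lidded cup and the open amber vial stand within 30 mm of where they began (horizontal distance between bottle_black_cap and nest_black below 0.015 m and z of bottle_black_cap in the frame of nest_black between 0 and 0.006 m and angle between each of bottle_black_cap, bottle_blue_cap, dropper_red, vial_yellow_cap's own z axis and vertical below 0.1 rad and linear speed of each of bottle_black_cap, bottle_blue_cap, dropper_red, vial_yellow_cap below 0.02 m/s and horizontal distance between bottle_blue_cap and nest_blue below 0.015 m and z of bottle_blue_cap in the frame of nest_blue between 0 and 0.006 m and horizontal distance between dropper_red and nest_red below 0.015 m and z of dropper_red in the frame of nest_red between 0 and 0.006 m and horizontal distance between vial_yellow_cap and nest_yellow below 0.015 m and z of vial_yellow_cap in the frame of nest_yellow between 0 and 0.006 m and distance of each of cup_red_lid, vial_open from where it was at the start of the episode below 0.03 m and angle between each of cup_red_lid, vial_open's own z axis and vertical below 0.2 rad); the robot touches nothing.
It fails at once if one of the four reagents is tipped (more than about 35 degrees) (angle between any of bottle_black_cap, bottle_blue_cap, dropper_red, vial_yellow_cap's own z axis and vertical above 0.6 rad).
It fails at once if the red-lidded sample cup is moved from its place (30 mm or more) (distance of cup_red_lid from where it was at the start of the episode above 0.03 m).
It fails at once if the open amber vial is moved from its place (30 mm or more) (distance of vial_open from where it was at the start of the episode above 0.03 m).
It also fails if it takes over 106 s, if anything falls off the work surface, if the arm or the gripper's body presses on something with over 40 N, if the wrist force passes 120 N, or if a joint passes its speed limit or range.

## Working session

There is one attempt and no reset: what is moved stays moved. The work goes in short steps, Python scripts to look and compute and a tool call to move; the robot and the scene stay as the last step left them, time stands still between calls to the robot, and variables do not carry over. Pictures are saved under pics/ and viewed, and the job is handed in when it is done.

Besides the shell and the picture viewer there is one more tool, called after "Call:" by a JSON object that holds its "method" and its "body". move_arm: Moves the arm, as the interface text tells. Its arguments: {"type":"object","properties":{"motion":{"type":"string"},"jaw":{"type":"number"},"newtons":{"type":"number"}},"required":["motion"]}

```bash
ls; mkdir -p pics
python3 - <<'E'
from plant import *
import cv2
s=observe(); print(s)
print(pinch_z if not callable(pinch_z) else pinch_z())
for n in ("scene","top","wrist"):
    c=capture(n); cv2.imwrite(f"pics/{n}0.png",c["frame"][:,:,::-1])
    print(n,{k:v for k,v in c.items() if k!="frame"})
E
```

```text
pics
{'time': 0.0, 'joint_positions': array([ 1.12798901,  0.46837202, -0.01156609,  1.60361217,  0.00598528,
        1.07136399, -0.05630979]), 'dq': array([-4.98552286e-05, -1.19116877e-03, -1.28525652e-04,  8.04498973e-04,
        2.95050476e-04,  1.48256578e-03, -8.47935910e-04]), 'tau': array([ 2.54990482e-04, -5.20583260e+01, -1.22224947e-02, -2.43759602e+01,
       -5.66532032e-02,  1.72716746e-02,  2.11294587e-04]), 'tcp_pos': array([ 0.25285329, -0.5985413 ,  0.40374812]), 'tcp_rot': array([[ 9.21180196e-01,  3.89135494e-01, -7.83075035e-04],
       [ 3.89136262e-01, -9.21178929e-01,  1.53291812e-03],
       [-1.24839374e-04, -1.71681670e-03, -9.99998518e-01]]), 'force': array([0.04480369, 0.39656479, 0.61004486]), 'ft_torque': array([-0.00102173,  0.01722227, -0.0134683 ]), 'width': 0.09186382821640506}
0.1714
scene {'fx': 419.23760371574446, 'fy': 419.23760371574446, 'cx': 312.77190061793556, 'cy': 197.4172647705965, 'k1': 0.0007455787497810753, 'cam_to_world': array([[-0.83743529,  0.41975741, -0.35000835,  0.26099352],
       [-0.54651552, -0.63754281,  0.54301009,  0.53
[... 320 characters left out ...]
0.14514871,  0.41558439],
       [-0.99962656,  0.02704627,  0.00390255,  0.06893314],
       [ 0.0077856 ,  0.14499228,  0.98940215,  1.07797496],
       [ 0.        ,  0.        ,  0.        ,  1.        ]])}
wrist {'fx': 303.5337834809851, 'fy': 303.5337834809851, 'cx': 321.9110209513392, 'cy': 198.19123013551862, 'k1': -0.03489802955074262, 'hand_eye': array([[-5.79225529e-04,  9.62403962e-01,  2.71621572e-01,
         7.58711340e-02],
       [ 9.99999723e-01,  4.30663434e-04,  6.06554081e-04,
        -1.23240326e-03],
       [ 4.66772571e-04,  2.71621849e-01, -9.62403945e-01,
         1.95930027e-02],
       [ 0.00000000e+00,  0.00000000e+00,  0.00000000e+00,
         1.00000000e+00]])}
```

View pics/scene0.png

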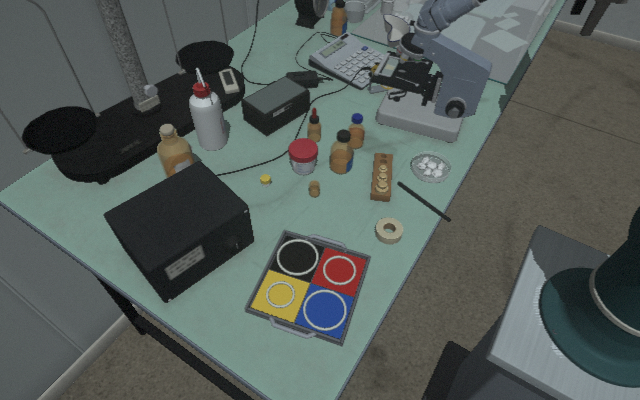

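View pics/top0.png

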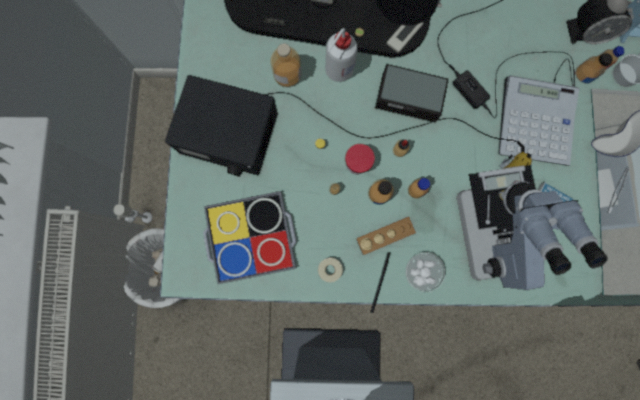

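View pics/wrist0.png

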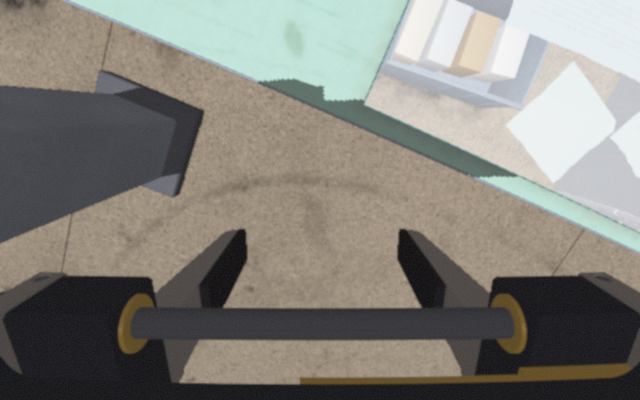

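```bash
cat > h.py <<'E'
from plant import *
import numpy as np, cv2
CAL={}
def K(c): return np.array([[c["fx"],0,c["cx"]],[0,c["fy"],c["cy"]],[0,0,1.]])
def snap(n,save=None):
    s=observe(); c=capture(n)
    if n=="wrist":
        T=np.eye(4);T[:3,:3]=s["tcp_rot"];T[:3,3]=s["tcp_pos"]; c["cam_to_world"]=T@c["hand_eye"]
    if save: cv2.imwrite(f"pics/{save}.png",c["frame"][:,:,::-1])
    return c
def ray(c,col,row):
    p=cv2.undistortPoints(np.array([[[col,row]]],float),K(c),np.array([c["k1"],0,0,0.]))[0,0]
    d=c["cam_to_world"][:3,:3]@np.array([p[0],-p[1],-1]); return c["cam_to_world"][:3,3],d/np.linalg.norm(d)
def atz(c,col,row,z):
    o,d=ray(c,col,row); return o+d*(z-o[2])/d[2]
def tri(rs):
    A=0;b=0
    for o,d in rs:
        M=np.eye(3)-np.outer(d,d);A=A+M;b=b+M@o
    x=np.linalg.solve(A,b); return x,[np.linalg.norm((np.eye(3)-np.outer(d,d))@(x-o)) for o,d in rs]
def proj(c,P):
    T=np.linalg.inv(c["cam_to_world"]);q=T[:3,:3]@P+T[:3,3]
    x,y=q[0]/-q[2],-q[1]/-q[2];f=1+c["k1"]*(x*x+y*y)
    return np.array([c["fx"]*x*f+c["cx"],c["fy"]*y*f+c["cy"]])
N=["bottle_black_cap","bottle_blue_cap","dropper_red","vial_yellow_cap","nest_black","nest_blue","nest_red","nest_yellow","cup_red_lid","vial_open"]
E
python3 - <<'E'
from h import *
np.set_printoptions(precision=4,suppress=True)
c={n:snap(n) for n in("scene","top")}
for q in N:
    rs=[]
    for n in c:
        r=spot_point(n,q); l=look_for(n,q)
        print(q,n,[(np.round(x["location"],1),round(x["confidence"],2)) for x in r[:2]],[(np.round(x["extent"],0),round(x["confidence"],2)) for x in l[:2]])
        if r: 
            y,x=r[0]["location"]; rs.append(ray(c[n],x,y)); print("   z0",atz(c[n],x,y,0.005 if 'nest' in q else 0))
    if len(rs)==2: print("   tri",*tri(rs))
print(observe()["time"])
E
```

```text
bottle_black_cap scene [(array([165.1, 339.9]), 0.78)] [(array([342., 152.,  26.,  43.]), 0.72), (array([338., 271.,  55.,  47.]), 0.71)]
   z0 [ 0.581  -0.0764  0.    ]
bottle_black_cap top [(array([191.1, 376.4]), 0.93)] [(array([380., 192.,  29.,  24.]), 0.83)]
   z0 [ 0.5808 -0.0706  0.    ]
   tri [ 0.5788 -0.0701  0.0068] [np.float64(0.0010123750154315573), np.float64(0.0010123750154316295)]
bottle_blue_cap scene [(array([140.7, 352.9]), 0.7), (array([136.5, 314.3]), 0.34)] [(array([356., 128.,  18.,  33.]), 0.73)]
   z0 [ 0.5973 -0.1662  0.    ]
bottle_blue_cap top [(array([189. , 415.7]), 0.88)] [(array([418., 188.,  20.,  22.]), 0.87)]
   z0 [ 0.5883 -0.1625  0.    ]
   tri [ 0.5903 -0.1597  0.0076] [np.float64(0.0034627438369604817), np.float64(0.003462743836960757)]
dropper_red scene [(array([140.1, 315.1]), 0.76)] [(array([265., 183.,   6.,  14.]), 0.35)]
   z0 [ 0.6759 -0.1169  0.    ]
dropper_red top [(array([150. , 398.3]), 0.58)] [(array([230., 224.,  43.,  46.]), 0.69), (array([402., 145.,  19.,  16.]), 0.53)]
   z0 [ 0.6801 -0.1217  0.    ]
   tri [ 0.6811 -0.1233 -
[... 1928 characters left out ...]
0 [ 0.6513 -0.0343  0.    ]
cup_red_lid top [(array([163.6, 356. ]), 0.78)] [(array([357., 160.,  34.,  34.]), 0.72)]
   z0 [ 0.6445 -0.0223  0.    ]
   tri [ 0.6414 -0.0207  0.0168] [np.float64(0.0004887826322789589), np.float64(0.0004887826322789916)]
vial_open scene [(array([260.8, 296.9]), 0.43), (array([292.9, 279.1]), 0.4)] [(array([314., 188.,  14.,  15.]), 0.57)]
   z0 [ 0.518   0.1915 -0.    ]
vial_open top [(array([191.6, 377.1]), 0.64), (array([187.5, 332.7]), 0.52)] [(array([335., 187.,  15.,  16.]), 0.6), (array([234., 258.,  42.,  43.]), 0.21)]
   z0 [ 0.5797 -0.0722  0.    ]
   tri [ 0.7087 -0.132  -0.614 ] [np.float64(0.04109683916144692), np.float64(0.0410968391614468)]
2.25
```

Call:
{"method": "move_arm", "body": {"motion": "0 0 -40 0;0 0 -40 0;0 0 -40 0;0 0 -40 0;0 0 -20 0", "jaw": 100}}

```text
time: 2.67
tcp_pos: [0.2528, -0.5986, 0.5908]
tcp_rot: [[0.921, 0.389, 0.003], [0.389, -0.921, -0.007], [0.0, 0.008, -1.0]]
force: [-0.9, -0.1, -0.0]
width: 0.092
```

```bash
cat >> h.py <<'E'
def delta(x,y,z,yaw=None):
    """world target TCP -> tool-axis shift mm ; yaw of tool x in deg"""
    s=observe();R=s["tcp_rot"];p=s["tcp_pos"]
    d=np.array([x,y,z])-p; t=R.T@d*1000
    cur=np.degrees(np.arctan2(R[1,0],R[0,0]))
    print("tcp",np.round(p,4),"yaw",round(cur,1),"w",round(s["width"],4),"t",round(s["time"],2),"F",np.round(s["force"],1),"tilt",np.round(R[2,:2],4))
    print("shift tool mm",np.round(t,1),"norm",round(np.linalg.norm(t),1), "turn", None if yaw is None else round(-(yaw-cur),1))
    if yaw is not None:
        a=np.radians(yaw);Rn=np.array([[np.cos(a),np.sin(a),0],[np.sin(a),-np.cos(a),0],[0,0,-1]])
        print("shift if turned first",np.round(Rn.T@d*1000,1))
E
python3 -c "
from h import *
delta(0.34,-0.33,0.585,0)
delta(0.42,0.0,0.56,0)"
```

```text
tcp [ 0.2528 -0.5986  0.5908] yaw 22.9 w 0.092 t 2.67 F [-0.9 -0.1 -0. ] tilt [0.0004 0.0077]
shift tool mm [ 184.8 -213.5    4.2] norm 282.4 turn 22.9
shift if turned first [  87.2 -268.6    5.8]
tcp [ 0.2528 -0.5986  0.5908] yaw 22.9 w 0.092 t 2.67 F [-0.9 -0.1 -0. ] tilt [0.0004 0.0077]
shift tool mm [ 386.9 -486.6   27.2] norm 622.2 turn 22.9
shift if turned first [ 167.2 -598.6   30.8]
```

Call:
{"method": "move_arm", "body": {"motion": "0 0 0 7;0 0 0 7;0 0 0 7;0 0 0 2;6 -40 0 0;6 -40 0 0;10 -38 0 0;12 -38 0 0"}}

```text
time: 3.33
tcp_pos: [0.2869, -0.4411, 0.5846]
tcp_rot: [[1.0, -0.003, -0.0], [-0.003, -1.0, -0.0], [-0.0, 0.0, -1.0]]
force: [0.5, 0.2, 0.1]
width: 0.0918
```

Call:
{"method": "move_arm", "body": {"motion": "12 -38 0 0;12 -38 0 0;12 -38 0 0;12 -38 0 0;12 -38 0 0;12 -38 2 0;12 -38 2 0;12 -38 2 0"}}

```text
time: 4.0
tcp_pos: [0.3836, -0.1368, 0.579]
tcp_rot: [[1.0, -0.002, 0.001], [-0.002, -1.0, -0.001], [0.001, 0.001, -1.0]]
force: [1.2, -0.8, 0.0]
width: 0.0917
```

Call:
{"method": "move_arm", "body": {"motion": "12 -38 0 0;12 -38 0 0;12 -38 0 0;12 -38 0 0;0 -25 0 0;0 0 0 0"}}

```text
time: 4.5
tcp_pos: [0.4317, 0.0436, 0.5791]
tcp_rot: [[1.0, 0.008, 0.001], [0.008, -1.0, 0.002], [0.001, -0.002, -1.0]]
force: [0.8, -0.1, -0.6]
width: 0.0917
```

```bash
python3 -c "
from h import *
delta(0.42,0.0,0.56,0)
snap('wrist','w1')"
```

```text
tcp [0.4317 0.0436 0.5791] yaw 0.5 w 0.0917 t 4.5 F [ 0.8 -0.1 -0.6] tilt [ 0.0008 -0.0017]
shift tool mm [-12.   43.5  19. ] norm 49.0 turn 0.5
shift if turned first [-11.7  43.6  19.1]
```

View pics/w1.png

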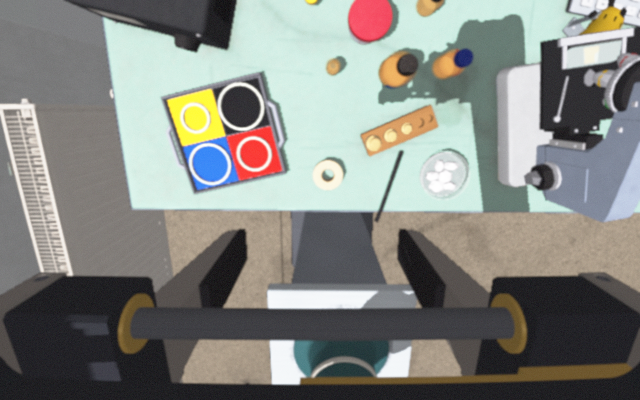

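The wrist view shows the carrier (yellow ring at 196,118, black 240,105, blue 210,163, red 254,154), the open vial at (334,66), the black-capped bottle at (400,67), the blue-capped bottle at (455,62) and the cup at (370,18). The dropper and the yellow vial are cut off at the top, so I'm moving ahead for a second view.

Call:
{"method": "move_arm", "body": {"motion": "32 0 15 0;32 0 15 0;32 0 15 0;32 0 15 0;10 0 0 0;0 0 0 0;0 0 0 0"}}

```text
time: 5.13
tcp_pos: [0.5698, 0.037, 0.5186]
tcp_rot: [[1.0, -0.003, -0.001], [-0.003, -1.0, 0.0], [-0.001, -0.0, -1.0]]
force: [-0.9, 0.4, -0.3]
width: 0.092
```

Run:
```python
from h import *
np.set_printoptions(precision=4,suppress=True)
print(observe()["tcp_pos"])
c=snap('wrist','w2')
for q in N:
    r=spot_point("wrist",q); l=look_for("wrist",q)
    print(q,[(np.round(x["location"],1),round(x["confidence"],2)) for x in r[:2]],[(np.round(x["extent"],0),round(x["confidence"],2)) for x in l[:2]])
    if r:
        y,x=r[0]["location"]; print("   z0",atz(c,x,y,0.005 if 'nest' in q else 0))
import pickle; pickle.dump(c,open('w2.pkl','wb'))
t=snap('top'); s=snap('scene'); pickle.dump((t,s),open('ts.pkl','wb'))
```

```text
[0.5698 0.037  0.5186]
bottle_black_cap [(array([156.6, 387.9]), 0.66)] [(array([395., 159.,  42.,  37.]), 0.87), (array([197., 244.,  44.,  40.]), 0.7)]
   z0 [ 0.5747 -0.0707  0.    ]
bottle_blue_cap [(array([147. , 445.9]), 0.89)] [(array([455., 151.,  43.,  29.]), 0.74)]
   z0 [ 0.5904 -0.1654  0.    ]
dropper_red [(array([ 85.7, 422.7]), 0.71)] [(array([431.,  88.,  34.,  26.]), 0.79)]
   z0 [ 0.6855 -0.1193  0.    ]
vial_yellow_cap [(array([ 85. , 309.4]), 0.45)] [(array([305.,  84.,  11.,  15.]), 0.75)]
   z0 [0.6864 0.0572 0.    ]
nest_black [(array([194.8, 235.6]), 0.72)] [(array([234., 194.,  58.,  56.]), 0.85)]
   z0 [0.5116 0.1843 0.005 ]
nest_blue [(array([246.6, 202.4]), 0.92)] [(array([197., 243.,  45.,  39.]), 0.67)]
   z0 [0.4161 0.2518 0.005 ]
nest_red [(array([236. , 244.4]), 0.58)] [(array([248., 236.,  57.,  48.]), 0.6)]
   z0 [0.4365 0.1749 0.005 ]
nest_yellow [(array([204.2, 186.4]), 0.57)] [(array([185., 203.,  62.,  60.]), 0.79)]
   z0 [0.4952 0.2706 0.005 ]
cup_red_lid [(array([113. , 361.5]), 0.84)] [(array([366., 113.,  44.,  46.]), 0.86)]
   z0 [ 0.6441 -0.025   0.    ]
vial_open [(array([152.1, 327.5]), 0.59)] [(array([326., 157.,  10.,  22.]), 0.64)]
   z0 [0.5823 0.0289 0.    ]
```

View pics/w2.png

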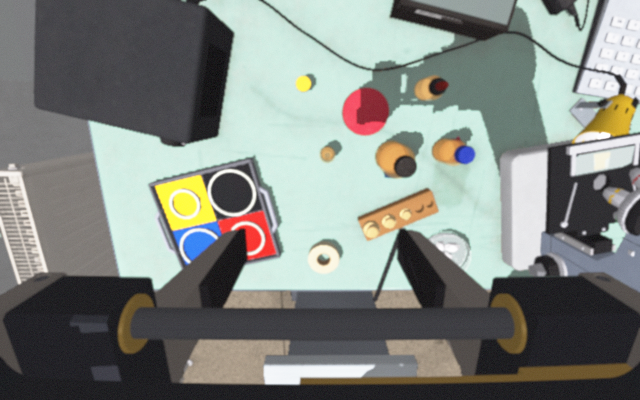

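Run:
```python
from h import *
import pickle
np.set_printoptions(precision=4,suppress=True)
w=pickle.load(open('w2.pkl','rb')); t,s=pickle.load(open('ts.pkl','rb'))
w1={k:v for k,v in w.items()}; w1["frame"]=cv2.imread('pics/w1.png')[:,:,::-1]
a=np.radians(.48);T=np.eye(4);T[:3,:3]=np.array([[np.cos(a),np.sin(a),.0008],[np.sin(a),-np.cos(a),.0017],[.0008,-.0017,-1]]);T[:3,3]=[.4317,.0436,.5791];w1["cam_to_world"]=T@w["hand_eye"]
cams=dict(w2=w,top=t,scene=s,w1=w1)
G={"nest_black":(.515,.184),"nest_blue":(.418,.250),"nest_red":(.436,.168),"nest_yellow":(.500,.269)}
def rings(c):
    f=c["frame"].astype(int);out={}
    m=(f.min(2)>0.55*np.percentile(f.max(2),99))&(f.max(2)-f.min(2)<50)
    for k,g in G.items():
        p=proj(c,np.array([*g,.013]));r=np.linalg.norm(proj(c,np.array([g[0]+.055,g[1],.013]))-p)
        mm=np.zeros(m.shape,np.uint8);cv2.circle(mm,tuple(int(v) for v in p),int(r),1,-1)
        n,l,st,ce=cv2.connectedComponentsWithStats((m&(mm>0)).astype(np.uint8),connectivity=8)
        if n<2: continue
        i=1+np.argmax(st[1:,4]); cs,_=cv2.findContours((l==i).astype(np.uint8),cv2.RETR_EXTERNAL,cv2.CHAIN_APPROX_NONE)
        h=max(cs,key=len)
        if len(h)<8: continue
        e=cv2.fitEllipse(cv2.convexHull(h)) if len(cv2.convexHull(h))>=5 else None
        if e: out[k]=(atz(c,*e[0],.013)[:2],np.round(e[1],1))
    return out
for n,c in cams.items():
    print(n); [print("  ",k,*v) for k,v in rings(c).items()]
col={"vial_yellow_cap":((.69,.056),.023,lambda f:(f[...,0]>1.6*f[...,2])&(f[...,1]>1.6*f[...,2])&(f[...,0]>110)&(f[...,1]>.8*f[...,0]),.03),
"bottle_blue_cap":((.590,-.160),.084,lambda f:(f[...,2]>1.5*f[...,0])&(f[...,2]>1.4*f[...,1])&(f[...,2]>50),.03),
"bottle_black_cap":((.578,-.071),.102,lambda f:(f.max(2)<60),.022),
"dropper_red":((.681,-.121),.085,lambda f:(f[...,0]>2*f[...,1])&(f[...,0]>2*f[...,2])&(f[...,0]>50),.02),
"cup":((.643,-.023),.064,lambda f:(f[...,0]>2*f[...,1])&(f[...,0]>2*f[...,2])&(f[...,0]>90),.045)}
for k,(g,z,fn,R) in col.items():
    print(k)
    for n,c in cams.items():
        f=c["frame"].astype(int);p=proj(c,np.array([*g,z]));r=np.linalg.norm(proj(c,np.array([g[0]+R,g[1],z]))-p)
        if not(0<p[0]<640 and 0<p[1]<400): continue
        mm=np.zeros(f.shape[:2],np.uint8);cv2.circle(mm,tuple(int(round(v)) for v in p),int(r+2),1,-1)
        m=fn(f)&(mm>0)
        ys,xs=np.nonzero(m)
        if len(xs): print("  ",n,len(xs),np.round([xs.mean(),ys.mean()],1),atz(c,xs.mean(),ys.mean(),z)[:2])
```

```text
w2
   nest_black [0.5238 0.1877] [49.3 56.1]
   nest_blue [0.4207 0.2548] [37.2 40. ]
   nest_red [0.4373 0.1676] [31.5 35.2]
   nest_yellow [0.4988 0.2701] [28.4 31.8]
top
   nest_black [0.5236 0.1839] [41.1 41.8]
   nest_blue [0.4202 0.253 ] [33.8 40.3]
   nest_red [0.4352 0.1671] [27.4 28.2]
   nest_yellow [0.5423 0.2789] [10.3 28.5]
scene
   nest_black [0.518  0.1901] [36.5 42.1]
   nest_blue [0.4173 0.2528] [40.8 43.6]
   nest_red [0.4364 0.1711] [29.  33.1]
   nest_yellow [0.4991 0.2714] [26.6 28.9]
w1
   nest_black [0.5174 0.1799] [48.  59.1]
   nest_blue [0.4172 0.2502] [40.3 43.4]
   nest_red [0.4362 0.1683] [33.5 35. ]
   nest_yellow [0.489  0.3016] [29.4 47.4]
vial_yellow_cap
   w2 190 [303.4  83.2] [0.6872 0.0652]
   scene 75 [264.8 178.6] [0.6862 0.0695]
bottle_blue_cap
   w2 278 [464.6 154.5] [ 0.5895 -0.1584]
   scene 99 [356.7 118. ] [ 0.5871 -0.1528]
   w1 248 [463.6  57.6] [ 0.5881 -0.1599]
bottle_black_cap
   w2 40 [400.  161.8] [ 0.5822 -0.065 ]
   scene 140 [343.4 135.8] [ 0.5723 -0.0656]
   w1 50 [403.8  70.7] [ 0.5661 -0.0689]
dropper_red
   w2 85 [440.9  85.4] [ 0.6791 -0.1163]
   scene 1 [314. 117.] [ 0.6696 -0.1012]
cup
   w2 1623 [365.1 111.1] [ 0.6468 -0.0219]
   scene 256 [302.6 152.6] [ 0.6385 -0.0083]
   w1 1496 [369.8  18.7] [ 0.6424 -0.0232]
```

```bash
python3 - <<'E'
from h import *
import pickle
np.set_printoptions(precision=3,suppress=True)
w=pickle.load(open('w2.pkl','rb')); t,s=pickle.load(open('ts.pkl','rb'))
T=[(275,96),(261,172),(190,77),(170,143)]
S=[(205,165),(107,210),(250,205),(165,262)]
W=[(232,35),(186,140),(36,105)]
for a in T:
  for b in S:
    x,r=tri([ray(t,*a),ray(s,*b)])
    if r[0]<.02 and -.02<x[2]<.4: print("T",a,"S",b,x,r[0], proj(w,x))
E
python3 -c "
from h import *
delta(0.687-.03,0.067,0.36,0)"
```

```text
T (275, 96) S (205, 165) [0.763 0.161 0.101] 0.00502448214956147 [216.738   9.616]
T (261, 172) S (250, 205) [0.607 0.191 0.107] 0.009489362204462976 [203.073 144.239]
T (190, 77) S (107, 210) [0.801 0.349 0.126] 0.003048403616780859 [ 40.548 -28.382]
T (170, 143) S (205, 165) [0.589 0.304 0.323] 0.015394304504642825 [-84.257 208.854]
T (170, 143) S (165, 262) [0.646 0.373 0.13 ] 0.00533910437443578 [ 45.19  115.366]
tcp [0.5701 0.0377 0.5186] yaw -0.1 w 0.0923 t 6.28 F [ 0.9  0.2 -1. ] tilt [-0.0001  0.    ]
shift tool mm [ 86.9 -29.4 158.6] norm 183.2 turn -0.1
shift if turned first [ 86.9 -29.3 158.6]
```

Call:
{"method": "move_arm", "body": {"motion": "30 -7 24 0;30 -7 24 0;30 -7 24 0;27 -8 24 0;0 0 32 0;0 0 32 0;0 0 0 0;0 0 0 0"}}

```text
time: 6.95
tcp_pos: [0.6868, 0.0663, 0.3571]
tcp_rot: [[1.0, -0.002, -0.004], [-0.002, -1.0, -0.0], [-0.004, 0.0, -1.0]]
force: [-0.0, -1.2, 1.0]
width: 0.0921
```

```bash
cat >> h.py <<'E'
YEL=lambda f:(f[...,0]>1.6*f[...,2])&(f[...,1]>1.6*f[...,2])&(f[...,0]>90)&(f[...,1]>.7*f[...,0])
BLU=lambda f:(f[...,2]>1.5*f[...,0])&(f[...,2]>1.4*f[...,1])&(f[...,2]>50)
RED=lambda f:(f[...,0]>2*f[...,1])&(f[...,0]>2*f[...,2])&(f[...,0]>50)
BLK=lambda f:(f.max(2)<60)
def blob(c,g,z,fn,R):
    f=c["frame"].astype(int);p=proj(c,np.array([*g,z]));r=np.linalg.norm(proj(c,np.array([g[0]+R,g[1],z]))-p)
    mm=np.zeros(f.shape[:2],np.uint8);cv2.circle(mm,tuple(int(round(v)) for v in p),int(r+2),1,-1)
    n,l,st,ce=cv2.connectedComponentsWithStats((fn(f)&(mm>0)).astype(np.uint8))
    if n<2: return None
    i=1+np.argmax(st[1:,4]); x,y,w_,h_=st[i,:4]
    print("blob n",st[i,4],"bbox",x,y,w_,h_,"cen",np.round(ce[i],1),"world",np.round(atz(c,x+w_/2-.5,y+h_/2-.5,z),4), "cen",np.round(atz(c,*ce[i],z),4))
    return ce[i]
E
python3 - <<'E'
from h import *
c=snap('wrist','w3'); blob(c,(.687,.066),.023,YEL,.04)
for x in spot_point('wrist','vial_yellow_cap')[:1]: print(x, atz(c,x['location'][1],x['location'][0],0))
delta(.687,.067,.36,60)
E
```

```text
blob n 344 bbox 313 173 21 21 cen [323.2 183. ] world [0.6889 0.0661 0.023 ] cen [0.6889 0.0659 0.023 ]
{'location': [181.2, 324.7], 'confidence': 0.6} [0.68563142 0.06410157 0.        ]
tcp [0.6877 0.0667 0.3611] yaw -0.1 w 0.0916 t 7.05 F [-0.3  0.4  0.6] tilt [ 0.0031 -0.0005]
shift tool mm [-0.7 -0.3  1.1] norm 1.3 turn -60.1
shift if turned first [-0.1 -0.7  1.1]
```

View pics/w3.png

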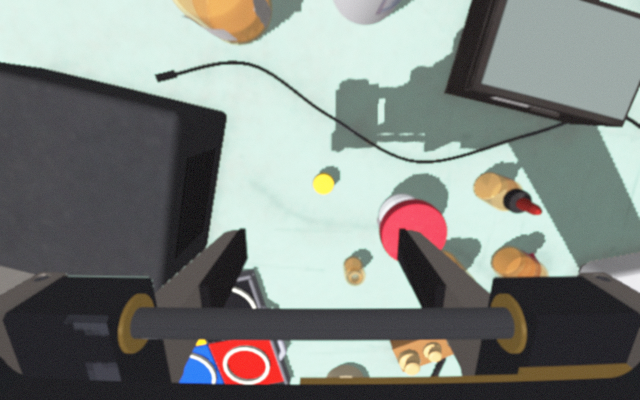

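The yellow vial shows at (323,183), so it stands at world (0.688, 0.066). The cup is clear of it at (412,230). I'm turning 60° and descending.

Call:
{"method": "move_arm", "body": {"motion": "0 0 0 -7;0 0 0 -7;0 0 0 -7;0 0 0 -7;0 0 0 -7;0 0 0 -7;0 0 0 -7;0 0 0 -7", "jaw": 60}}

```text
time: 7.72
tcp_pos: [0.6877, 0.0663, 0.3624]
tcp_rot: [[0.556, 0.831, 0.005], [0.831, -0.556, -0.0], [0.003, 0.005, -1.0]]
force: [-0.2, -0.5, -0.4]
width: 0.0551
```

Call:
{"method": "move_arm", "body": {"motion": "0 0 20 -4;0 0 20 0;0 0 20 0;0 0 20 0;0 0 0 0;0 0 0 0"}}

```text
time: 8.22
tcp_pos: [0.6876, 0.0663, 0.2805]
tcp_rot: [[0.502, 0.865, 0.002], [0.865, -0.502, -0.0], [0.001, 0.002, -1.0]]
force: [0.1, -0.4, 0.7]
width: 0.0553
```

Run:
```python
from h import *
c=snap('wrist','w4'); blob(c,(.688,.066),.023,YEL,.04)
delta(.688,.066,.198)
```

```text
blob n 596 bbox 310 195 28 28 cen [323.3 208.4] world [0.6883 0.0671 0.023 ] cen [0.6882 0.0672 0.023 ]
tcp [0.6879 0.0666 0.2814] yaw 59.9 w 0.0552 t 8.27 F [-0.5  0.7 -0.2] tilt [0.0019 0.003 ]
shift tool mm [-0.6  0.1 83.4] norm 83.4 turn None
```

View pics/w4.png

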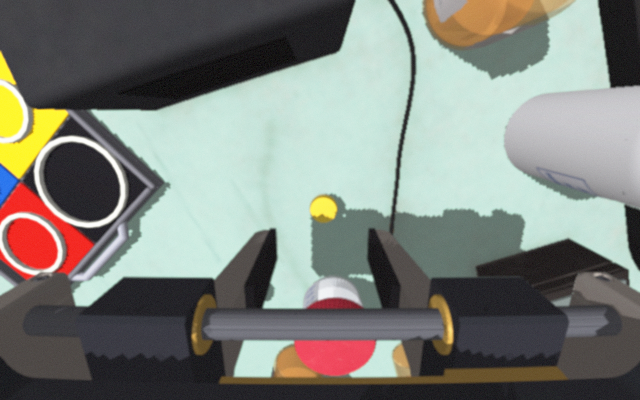

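The vial sits centred between the fingers at (323,208), so I'm descending to grasp it.

Call:
{"method": "move_arm", "body": {"motion": "0 0 25 0;0 0 25 0;0 0 20 0;0 0 13 0;0 0 0 0;0 0 0 0"}}

```text
time: 8.77
tcp_pos: [0.6877, 0.0667, 0.197]
tcp_rot: [[0.502, 0.865, 0.002], [0.865, -0.502, 0.0], [0.001, 0.001, -1.0]]
force: [-0.3, 0.1, -0.2]
width: 0.0553
```

Call:
{"method": "move_arm", "body": {"motion": "0 0 0 0;0 0 0 0;0 0 0 0;0 0 0 0;0 0 0 0;0 0 0 0", "jaw": 0, "newtons": 8}}

```text
time: 9.27
tcp_pos: [0.6873, 0.0665, 0.1962]
tcp_rot: [[0.502, 0.865, 0.001], [0.865, -0.502, -0.0], [0.0, 0.001, -1.0]]
force: [-0.5, -0.5, 1.7]
width: 0.0219
```

Run:
```python
from h import *
c=snap('wrist','w5'); delta(.688,.066,.198)
```

```text
tcp [0.6873 0.0665 0.1962] yaw 59.9 w 0.0219 t 9.32 F [ 0.5 -0.7  2.7] tilt [0.0002 0.0006]
shift tool mm [-0.1  0.9 -1.8] norm 2.0 turn None
```

View pics/w5.png

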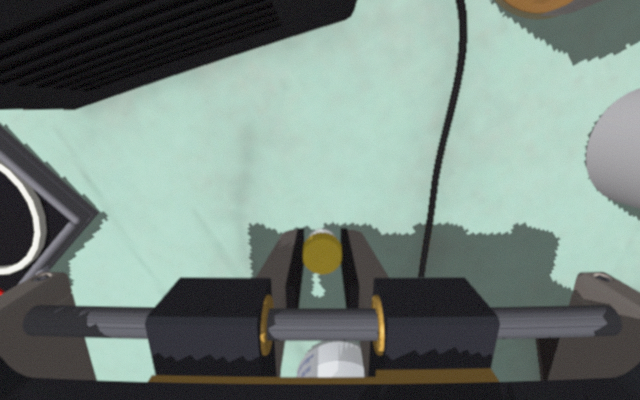

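The cap is held between the pads at (322,253). The opening is 21.9 mm, which fits the cap. I'm lifting and carrying it.

Call:
{"method": "move_arm", "body": {"motion": "0 0 -15 0;0 0 -25 0;0 0 -35 0;0 0 -40 0;0 0 -40 0;0 0 -20 7;0 0 0 7;0 0 0 7"}}

```text
time: 9.98
tcp_pos: [0.6872, 0.0668, 0.3743]
tcp_rot: [[0.782, 0.623, 0.004], [0.623, -0.782, 0.001], [0.004, 0.002, -1.0]]
force: [-0.5, 0.1, -0.9]
width: 0.0218
```

Call:
{"method": "move_arm", "body": {"motion": "0 0 0 7;0 0 0 7;0 0 0 7;0 0 0 6;0 0 0 0"}}

```text
time: 10.4
tcp_pos: [0.6869, 0.0669, 0.3718]
tcp_rot: [[0.979, 0.204, 0.001], [0.204, -0.979, -0.0], [0.001, 0.0, -1.0]]
force: [-0.5, 0.4, -0.1]
width: 0.0221
```

Run:
```python
from h import *
delta(.499,.270,.30,12)
```

```text
tcp [0.6869 0.0669 0.3718] yaw 11.8 w 0.0221 t 10.4 F [-0.5  0.4 -0.1] tilt [0.0008 0.0004]
shift tool mm [-142.5 -237.2   71.6] norm 285.8 turn -0.2
shift if turned first [-141.5 -237.7   71.8]
```

Call:
{"method": "move_arm", "body": {"motion": "-20 -34 0 0;-20 -34 0 0;-20 -34 0 0;-20 -34 0 0;-20 -34 10 0;-20 -34 15 0;-20 -34 15 0;-2 0 32 0"}}

```text
time: 11.07
tcp_pos: [0.4947, 0.2772, 0.3028]
tcp_rot: [[0.975, 0.221, 0.004], [0.221, -0.975, 0.007], [0.006, -0.006, -1.0]]
force: [0.3, 1.3, -0.0]
width: 0.0218
```

Call:
{"method": "move_arm", "body": {"motion": "0 0 0 0;0 0 0 0"}}

```text
time: 11.23
tcp_pos: [0.4996, 0.269, 0.2986]
tcp_rot: [[0.978, 0.209, -0.002], [0.209, -0.978, -0.002], [-0.003, 0.001, -1.0]]
force: [0.5, -1.4, 1.2]
width: 0.022
```

Run:
```python
from h import *
c=snap('wrist','w6')
import pickle; pickle.dump(c,open('w6.pkl','wb'))
delta(.499,.270,.206,12)
print([proj(c,np.array([x,y,.013])) for x,y in((.499,.27),(.517,.187),(.4363,.1685))])
```

```text
tcp [0.5007 0.2687 0.2997] yaw 11.9 w 0.0218 t 11.28 F [ 0.7  0.2 -0.1] tilt [0.0002 0.0005]
shift tool mm [-1.4 -1.6 93.7] norm 93.8 turn -0.1
shift if turned first [-1.4 -1.6 93.7]
[array([321.62569078, 198.39120746]), array([414.58275742, 198.01634808]), array([408.688984  , 278.38590551])]
```

View pics/w6.png

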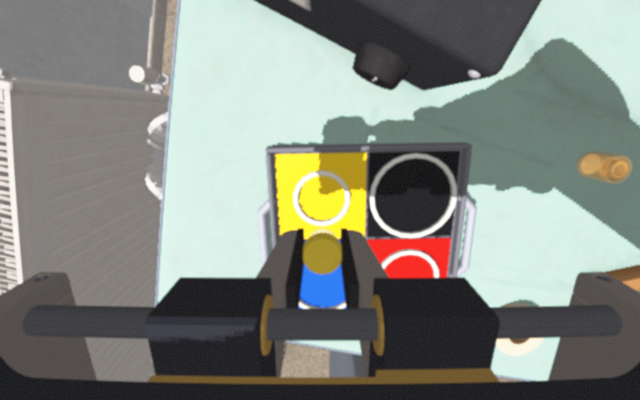

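The yellow ring is centred at (321,198), matching my prediction of (321.6,198.4). The black ring at (414,195) is about 2 mm farther ahead than predicted. I'm lowering the vial.

Call:
{"method": "move_arm", "body": {"motion": "-1 -1 25 0;0 0 25 0;0 0 20 0;0 0 13 0;0 0 7 0;0 0 0 0;0 0 0 0"}}

```text
time: 11.87
tcp_pos: [0.4994, 0.2701, 0.21]
tcp_rot: [[0.979, 0.206, 0.001], [0.206, -0.979, 0.001], [0.001, -0.0, -1.0]]
force: [1.0, -0.3, -0.6]
width: 0.0217
```

Run:
```python
from h import *
delta(.499,.270,.205,12)
```

```text
tcp [0.4994 0.2701 0.21  ] yaw 11.9 w 0.0217 t 11.87 F [ 1.  -0.3 -0.6] tilt [ 0.0014 -0.0004]
shift tool mm [-0.4  0.   5. ] norm 5.0 turn -0.1
shift if turned first [-0.4  0.   5. ]
```

Call:
{"method": "move_arm", "body": {"motion": "0 0 3 0;0 0 2 0;0 0 0 0;0 0 0 0"}}

```text
time: 12.2
tcp_pos: [0.4986, 0.2702, 0.2044]
tcp_rot: [[0.978, 0.206, 0.001], [0.206, -0.978, 0.0], [0.001, 0.0, -1.0]]
force: [0.3, -0.2, -0.7]
width: 0.0215
```

Call:
{"method": "move_arm", "body": {"motion": "0 0 0 0;0 0 0 0;0 0 0 0", "jaw": 38}}

```text
time: 12.45
tcp_pos: [0.4986, 0.2702, 0.2042]
tcp_rot: [[0.978, 0.206, 0.0], [0.206, -0.978, 0.0], [0.0, -0.0, -1.0]]
force: [1.4, -0.3, -0.8]
width: 0.0351
```

Run:
```python
from h import *
c=snap('wrist','w7')
delta(.499,.270,.3,12)
```

```text
tcp [0.4986 0.2702 0.2041] yaw 11.9 w 0.0349 t 12.5 F [-1.2 -0.7 -0.1] tilt [ 0.0001 -0.    ]
shift tool mm [  0.4   0.3 -95.9] norm 95.9 turn -0.1
shift if turned first [  0.4   0.3 -95.9]
```

View pics/w7.png

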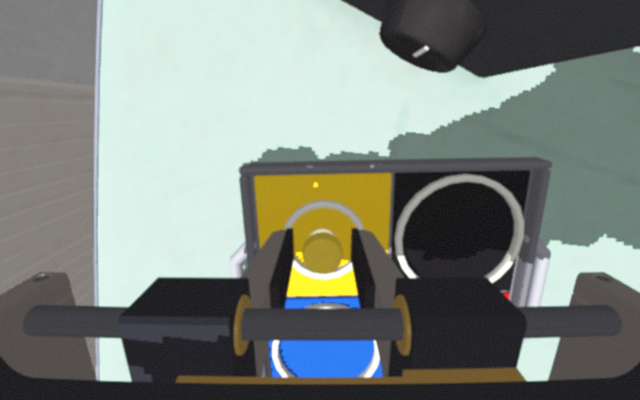

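Released: the vial stands in the middle of the yellow collar at (323,250). Next is the dropper.

Call:
{"method": "move_arm", "body": {"motion": "0 0 -15 0;0 0 -30 0;0 0 -35 0;0 0 -40 2;0 0 -40 5;0 0 0 5;0 0 0 0"}}

```text
time: 13.08
tcp_pos: [0.499, 0.2705, 0.3668]
tcp_rot: [[1.0, -0.004, 0.005], [-0.004, -1.0, 0.002], [0.005, -0.002, -1.0]]
force: [-0.7, 0.3, -0.9]
width: 0.0347
```

Run:
```python
from h import *
delta(.679,-.118,.36,0)
```

```text
tcp [0.499  0.2705 0.3668] yaw -0.2 w 0.0347 t 13.08 F [-0.7  0.3 -0.9] tilt [ 0.0052 -0.0016]
shift tool mm [181.6 387.8   7.1] norm 428.3 turn -0.2
shift if turned first [180.  388.5   6.8]
```

Call:
{"method": "move_arm", "body": {"motion": "16 35 0 0;16 35 0 0;16 35 0 0;16 35 0 0;16 35 0 0;16 35 0 0;16 35 0 0;16 35 0 0", "jaw": 75}}

```text
time: 13.75
tcp_pos: [0.626, -0.0121, 0.3622]
tcp_rot: [[1.0, 0.001, -0.003], [0.001, -1.0, -0.0], [-0.003, 0.0, -1.0]]
force: [0.8, 0.7, -0.3]
width: 0.0688
```

Call:
{"method": "move_arm", "body": {"motion": "17 36 0 0;17 36 0 0;17 36 0 0;0 0 0 0;0 0 0 0;0 0 0 0"}}

```text
time: 14.25
tcp_pos: [0.6764, -0.1175, 0.3621]
tcp_rot: [[1.0, 0.0, -0.003], [0.0, -1.0, 0.002], [-0.003, -0.002, -1.0]]
force: [-1.0, 1.0, 0.0]
width: 0.0687
```

Run:
```python
from h import *
c=snap('wrist','w8'); 
blob(c,(.679,-.118),.09,RED,.022)
for q,z in(('dropper_red',0),('bottle_blue_cap',0),('bottle_black_cap',0)):
  for x in spot_point('wrist',q)[:1]: print(q,x, atz(c,x['location'][1],x['location'][0],z))
delta(.679,-.118,.36,0)
```

```text
blob n 146 bbox 320 187 12 15 cen [325.5 193.8] world [ 0.6834 -0.1192  0.09  ] cen [ 0.6835 -0.1192  0.09  ]
dropper_red {'location': [176.3, 328.7], 'confidence': 0.93} [ 0.68006544 -0.12376377  0.        ]
bottle_blue_cap {'location': [249.5, 359.1], 'confidence': 0.82} [ 0.58804943 -0.1618233   0.        ]
bottle_black_cap {'location': [260.7, 288.0], 'confidence': 0.89} [ 0.57267922 -0.07356556  0.        ]
tcp [ 0.6766 -0.1162  0.364 ] yaw 0.1 w 0.0689 t 14.45 F [-0.6  1.3  0.1] tilt [-0.0006 -0.0004]
shift tool mm [2.4 1.8 4. ] norm 4.9 turn 0.1
shift if turned first [2.4 1.8 4. ]
```

View pics/w8.png

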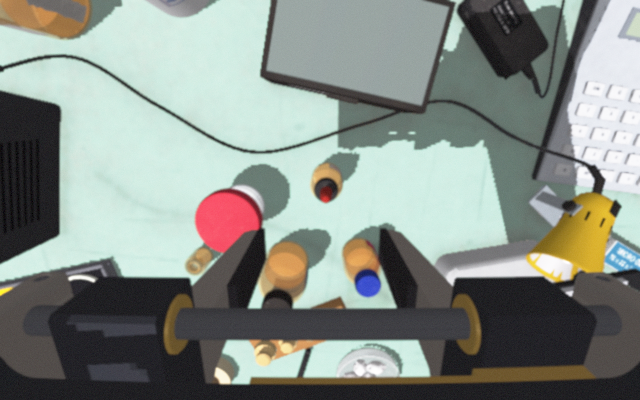

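The dropper's bulb is at (325,194) and its shoulder at about (327,180), giving world (0.681, -0.120). The cup at (228,220) is clear of the fingers.

Call:
{"method": "move_arm", "body": {"motion": "4 4 0 0;0 0 25 0;0 0 25 0;0 0 15 0;0 0 0 0;0 0 0 0"}}

```text
time: 14.95
tcp_pos: [0.6809, -0.1219, 0.2985]
tcp_rot: [[1.0, -0.001, -0.001], [-0.001, -1.0, 0.0], [-0.001, -0.0, -1.0]]
force: [-0.8, 0.8, 0.5]
width: 0.0691
```

Run:
```python
from h import *
c=snap('wrist','w9'); 
blob(c,(.681,-.12),.09,RED,.022)
for x in spot_point('wrist','dropper_red')[:1]: print(x, atz(c,x['location'][1],x['location'][0],0))
delta(.681,-.12,.2044,0)
```

```text
blob n 262 bbox 314 213 15 23 cen [320.6 223.7] world [ 0.6849 -0.1203  0.09  ] cen [ 0.6852 -0.12    0.09  ]
{'location': [193.0, 324.1], 'confidence': 0.88} [ 0.68227129 -0.12287675  0.        ]
tcp [ 0.6815 -0.1219  0.3005] yaw -0.1 w 0.0693 t 15.05 F [ 0.   0.9 -0.7] tilt [0.0022 0.0002]
shift tool mm [-0.8 -2.  96.1] norm 96.1 turn -0.1
shift if turned first [-0.5 -1.9 96.1]
```

View pics/w9.png

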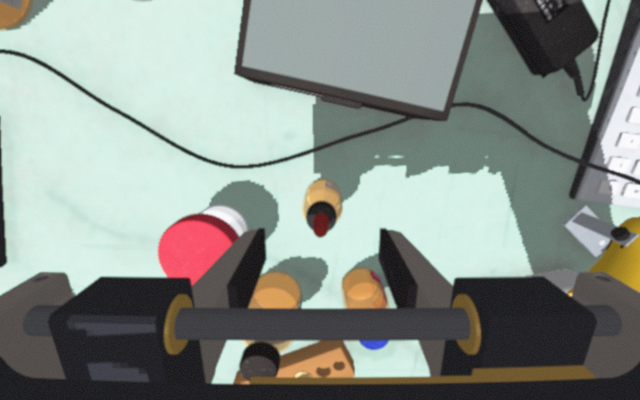

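The dropper is at (321,220), midway between the fingers, so I'm descending.

Call:
{"method": "move_arm", "body": {"motion": "1 -1 20 0;0 0 25 0;0 0 20 0;0 0 18 0;0 0 12 0;0 0 0 0;0 0 0 0"}}

```text
time: 15.63
tcp_pos: [0.6823, -0.1211, 0.2048]
tcp_rot: [[1.0, -0.002, 0.001], [-0.002, -1.0, -0.0], [0.001, 0.0, -1.0]]
force: [-0.7, -0.1, -0.2]
width: 0.0687
```

Call:
{"method": "move_arm", "body": {"motion": "0 0 0 0;0 0 0 0;0 0 0 0;0 0 0 0;0 0 0 0;0 0 0 0", "jaw": 0, "newtons": 12}}

```text
time: 16.13
tcp_pos: [0.682, -0.1213, 0.2045]
tcp_rot: [[1.0, -0.002, 0.001], [-0.002, -1.0, -0.0], [0.001, 0.0, -1.0]]
force: [-1.3, 0.2, 1.7]
width: 0.0336
```

Run:
```python
from h import *
c=snap('wrist','w10'); delta(.681,-.12,.35,12)
```

```text
tcp [ 0.682  -0.1213  0.2045] yaw -0.1 w 0.0334 t 16.18 F [-0.5  0.   1.3] tilt [0.0005 0.0003]
shift tool mm [  -1.    -1.2 -145.5] norm 145.5 turn -12.1
shift if turned first [  -0.7   -1.5 -145.5]
```

View pics/w10.png

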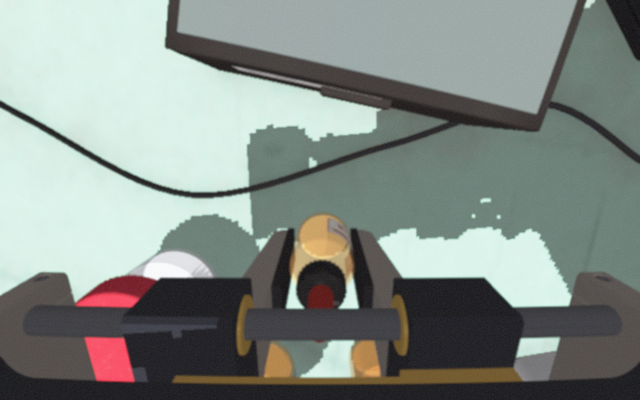

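The dropper is held at an opening of 33.5 mm, upright at (322,270). I'm lifting it and heading for the red nest.

Call:
{"method": "move_arm", "body": {"motion": "0 0 -15 0;0 0 -25 0;0 0 -35 0;0 0 -40 0;0 0 -40 0;0 0 -20 -6;0 0 0 -6;0 0 0 0"}}

```text
time: 16.85
tcp_pos: [0.6821, -0.1209, 0.3823]
tcp_rot: [[0.978, 0.209, 0.004], [0.209, -0.978, -0.001], [0.004, 0.001, -1.0]]
force: [-0.3, -0.3, -0.1]
width: 0.0332
```

Run:
```python
from h import *
delta(.4363,.1685,.30,12)
```

```text
tcp [ 0.6821 -0.1209  0.3823] yaw 12.1 w 0.0332 t 16.85 F [-0.3 -0.3 -0.1] tilt [0.0039 0.0015]
shift tool mm [-180.2 -334.5   81.1] norm 388.5 turn 0.1
shift if turned first [-180.2 -334.2   82.3]
```

Call:
{"method": "move_arm", "body": {"motion": "-18 -33 0 0;-18 -33 0 0;-18 -33 0 0;-18 -33 0 0;-18 -33 0 0;-18 -34 0 0;-18 -34 0 0;-18 -34 10 0"}}

```text
time: 17.52
tcp_pos: [0.4846, 0.1116, 0.3699]
tcp_rot: [[0.979, 0.203, 0.002], [0.203, -0.979, -0.0], [0.002, 0.0, -1.0]]
force: [0.6, 0.0, -0.7]
width: 0.0335
```

Call:
{"method": "move_arm", "body": {"motion": "-18 -34 10 0;-18 -34 15 0;0 0 25 0;0 0 22 0;0 0 0 0;0 0 0 0;0 0 0 0"}}

```text
time: 18.1
tcp_pos: [0.4371, 0.1695, 0.2977]
tcp_rot: [[0.979, 0.204, 0.0], [0.204, -0.979, 0.0], [0.0, -0.0, -1.0]]
force: [-0.4, 0.3, -1.2]
width: 0.0332
```

Run:
```python
from h import *
c=snap('wrist','w11')
delta(.4363,.1685,.2135,12)
print([proj(c,np.array([x,y,.013])) for x,y in((.499,.27),(.518,.187),(.4363,.1685))])
```

```text
tcp [0.4373 0.1694 0.2981] yaw 11.8 w 0.0333 t 18.15 F [-0.2  0.  -0.5] tilt [ 0.0014 -0.0002]
shift tool mm [-1.3  0.7 84.6] norm 84.6 turn -0.2
shift if turned first [-1.2  0.7 84.6]
[array([221.56597659, 106.45853287]), array([322.67152501, 104.02101283]), array([324.2079108 , 200.14204577])]
```

View pics/w11.png

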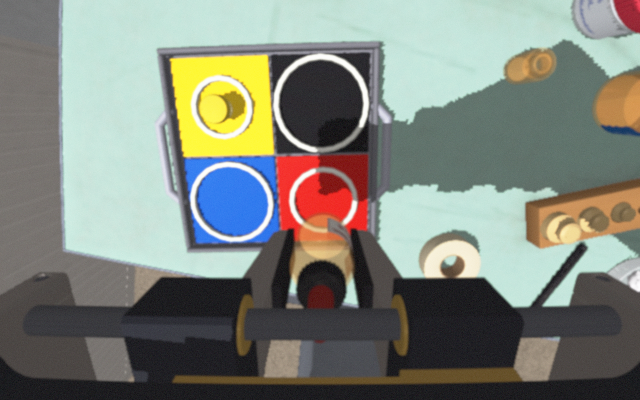

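The red ring is centred at (323,200), as predicted. The yellow vial stands at (215,108) inside its ring at (221,107). I'm lowering the dropper.

Call:
{"method": "move_arm", "body": {"motion": "-1 0 25 0;0 0 25 0;0 0 20 0;0 0 8 0;0 0 4 0;0 0 2 0;0 0 0 0;0 0 0 0"}}

```text
time: 18.82
tcp_pos: [0.4362, 0.1695, 0.2141]
tcp_rot: [[0.979, 0.206, 0.002], [0.206, -0.979, 0.001], [0.002, -0.0, -1.0]]
force: [-0.4, 0.5, -0.6]
width: 0.0334
```

Run:
```python
from h import *
delta(.4363,.1685,.2135,12)
```

```text
tcp [0.4362 0.1695 0.2141] yaw 11.9 w 0.0334 t 18.82 F [-0.4  0.5 -0.6] tilt [ 0.002  -0.0001]
shift tool mm [-0.1  1.   0.6] norm 1.2 turn -0.1
shift if turned first [-0.1  1.   0.6]
```

Call:
{"method": "move_arm", "body": {"motion": "0 0 1.5 0;0 0 0 0;0 0 0 0"}}

```text
time: 19.07
tcp_pos: [0.4362, 0.1695, 0.2123]
tcp_rot: [[0.979, 0.206, 0.002], [0.206, -0.979, 0.001], [0.002, -0.0, -1.0]]
force: [0.5, 0.2, 5.2]
width: 0.0333
```

Call:
{"method": "move_arm", "body": {"motion": "0 0 0 0;0 0 0 0;0 0 0 0", "jaw": 56}}

```text
time: 19.32
tcp_pos: [0.4355, 0.1692, 0.2114]
tcp_rot: [[0.979, 0.206, -0.0], [0.206, -0.979, -0.0], [-0.001, 0.0, -1.0]]
force: [0.9, 0.3, 0.1]
width: 0.0506
```

Call:
{"method": "move_arm", "body": {"motion": "0 0 -10 0;0 0 -20 0;0 0 -30 0;0 0 -40 0;0 0 -40 0;0 0 -10 0;0 0 0 0"}}

```text
time: 19.9
tcp_pos: [0.4363, 0.1698, 0.3649]
tcp_rot: [[0.979, 0.206, 0.007], [0.206, -0.979, 0.001], [0.007, 0.0, -1.0]]
force: [-0.3, 0.7, -0.5]
width: 0.0514
```

Run:
```python
from h import *
c=snap('wrist','w12')
delta(.59,-.16,.37,0)
```

```text
tcp [0.4357 0.1691 0.3627] yaw 11.9 w 0.0516 t 19.95 F [ 0.4  0.4 -0.4] tilt [0.0029 0.0008]
shift tool mm [ 83.3 353.8  -6.8] norm 363.6 turn 11.9
shift if turned first [154.3 329.1  -7.3]
```

View pics/w12.png

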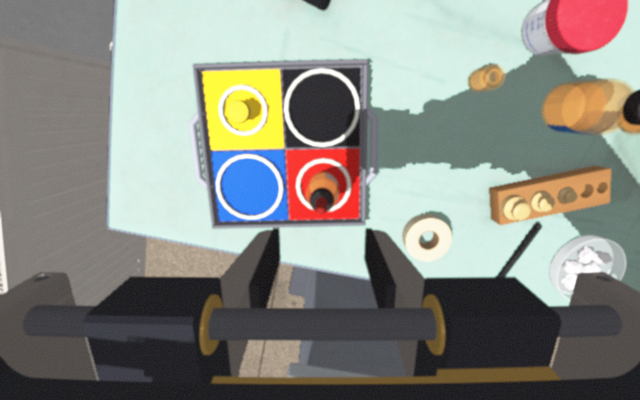

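The dropper stands in the red collar at (323,185). The yellow vial is fine, and the open vial (487,76) and the cup are untouched. Next is the blue-capped bottle.

Call:
{"method": "move_arm", "body": {"motion": "9 35 0 0;9 35 0 0;9 35 0 0;9 35 0 0;9 35 0 0;9 35 0 0;9 35 0 0;9 35 0 0", "jaw": 80}}

```text
time: 20.62
tcp_pos: [0.5636, -0.0916, 0.3588]
tcp_rot: [[0.978, 0.206, -0.005], [0.206, -0.978, 0.001], [-0.004, -0.002, -1.0]]
force: [0.5, 0.6, -0.2]
width: 0.0738
```

Call:
{"method": "move_arm", "body": {"motion": "6 37 0 0;6 37 0 0;0 0 0 -7;0 0 0 -7;0 0 0 -7;0 0 0 -7;0 0 0 -7;0 0 0 -7"}}

```text
time: 21.28
tcp_pos: [0.5902, -0.1596, 0.3585]
tcp_rot: [[0.584, 0.812, -0.005], [0.812, -0.584, 0.001], [-0.002, -0.005, -1.0]]
force: [0.7, -0.4, 1.8]
width: 0.0738
```

Call:
{"method": "move_arm", "body": {"motion": "0 0 0 -7;0 0 0 -7;0 0 0 -7;0 0 0 -7;0 0 0 -7;0 0 0 0;0 0 0 0"}}

```text
time: 21.87
tcp_pos: [0.5904, -0.1598, 0.3593]
tcp_rot: [[0.022, 1.0, -0.003], [1.0, -0.022, 0.002], [0.002, -0.003, -1.0]]
force: [-1.1, -0.2, -0.5]
width: 0.0738
```

Run:
```python
from h import *
c=snap('wrist','w13')
blob(c,(.589,-.159),.084,BLU,.03)
for q,z in(('bottle_blue_cap',0),('bottle_black_cap',0)):
  for x in spot_point('wrist',q)[:1]: print(q,x, atz(c,x['location'][1],x['location'][0],z))
delta(.589,-.16,.30,90); print(observe()["joint_positions"])
```

```text
blob n 614 bbox 310 191 28 28 cen [323.  204.5] world [ 0.5896 -0.1597  0.084 ] cen [ 0.5891 -0.1597  0.084 ]
bottle_blue_cap {'location': [183.3, 325.9], 'confidence': 0.59} [ 0.59245474 -0.15975012  0.        ]
bottle_black_cap {'location': [108.8, 310.7], 'confidence': 0.97} [ 0.57767951 -0.07714766  0.        ]
tcp [ 0.5907 -0.1597  0.3607] yaw 88.8 w 0.0735 t 22.02 F [ 0.4 -0.2 -0.9] tilt [ 0.0002 -0.0014]
shift tool mm [-0.4 -1.6 60.7] norm 60.7 turn -1.2
shift if turned first [-0.3 -1.7 60.7]
[ 0.81986583  0.62142881 -0.85899339  1.69809339  0.52602162  1.07097715
 -0.22911701]
```

View pics/w13.png

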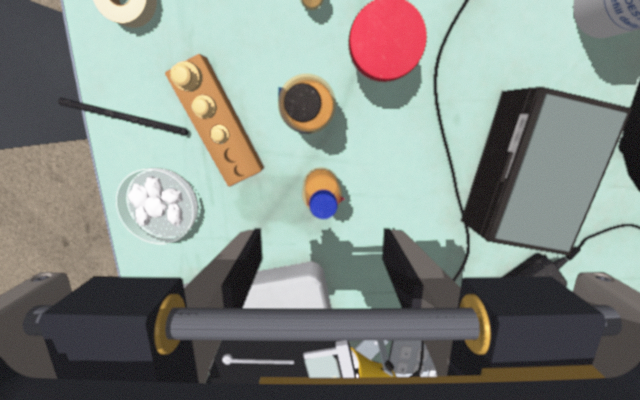

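The blue cap is centred at (323,204), giving world (0.590, -0.160). The fingers straddle it along x with open space on both sides, so I'm descending.

Call:
{"method": "move_arm", "body": {"motion": "0 -1 20 0;0 0 25 0;0 0 25 0;0 0 25 0;0 0 25 0;0 0 20 0;0 0 14 0;0 0 0 0"}}

```text
time: 22.68
tcp_pos: [0.5887, -0.1596, 0.2046]
tcp_rot: [[0.02, 1.0, -0.005], [1.0, -0.02, 0.001], [0.001, -0.005, -1.0]]
force: [-0.7, 0.2, 0.3]
width: 0.0735
```

Call:
{"method": "move_arm", "body": {"motion": "0 0 0 0;0 0 0 0;0 0 0 0;0 0 0 0;0 0 0 0;0 0 0 0;0 0 0 0", "jaw": 0, "newtons": 15}}

```text
time: 23.27
tcp_pos: [0.59, -0.1599, 0.2084]
tcp_rot: [[0.019, 1.0, 0.001], [1.0, -0.019, -0.001], [-0.001, 0.001, -1.0]]
force: [-2.2, 0.8, 6.0]
width: 0.0397
```

Run:
```python
from h import *
c=snap('wrist','w14'); delta(.59,-.16,.38,12)
```

```text
tcp [ 0.59   -0.1599  0.2084] yaw 88.9 w 0.04 t 23.32 F [-1.9 -0.5  6.4] tilt [-0.0008  0.0005]
shift tool mm [  -0.3    0.  -171.6] norm 171.6 turn 76.9
shift if turned first [-1.000e-01  1.000e-01 -1.716e+02]
```

View pics/w14.png

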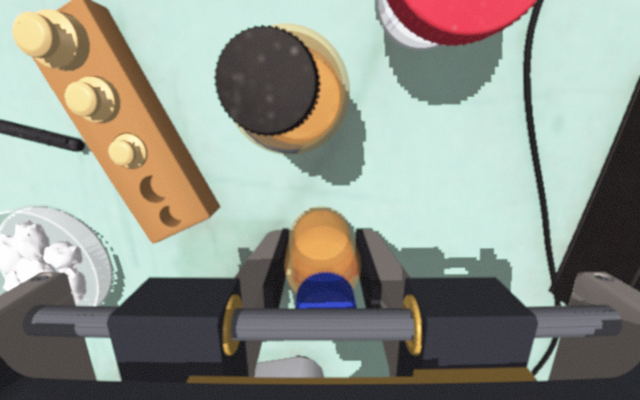

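The bottle is held at an opening of 40 mm, upright at (325,260). I'm lifting it.

Call:
{"method": "move_arm", "body": {"motion": "0 0 -10 0;0 0 -20 0;0 0 -30 0;0 0 -35 0;0 0 -35 0;0 0 -35 0;0 0 -10 0;0 0 0 0"}}

```text
time: 23.98
tcp_pos: [0.5906, -0.1595, 0.3862]
tcp_rot: [[0.019, 1.0, 0.006], [1.0, -0.019, -0.002], [-0.002, 0.006, -1.0]]
force: [0.2, 0.5, -1.3]
width: 0.0398
```

Call:
{"method": "move_arm", "body": {"motion": "0 0 0 7;0 0 0 7;0 0 0 7;0 0 0 7;0 0 0 7;0 0 0 7;0 0 0 7;0 0 0 7"}}

```text
time: 24.65
tcp_pos: [0.5892, -0.16, 0.3803]
tcp_rot: [[0.843, 0.538, -0.003], [0.538, -0.843, 0.001], [-0.003, -0.003, -1.0]]
force: [0.9, 1.0, -1.4]
width: 0.0398
```

Call:
{"method": "move_arm", "body": {"motion": "0 0 0 7;0 0 0 7;0 0 0 7;0 0 0 0;0 0 0 0"}}

```text
time: 25.07
tcp_pos: [0.5895, -0.1597, 0.381]
tcp_rot: [[0.978, 0.21, -0.003], [0.21, -0.978, 0.0], [-0.002, -0.001, -1.0]]
force: [-0.5, 1.3, -0.5]
width: 0.0403
```

Run:
```python
from h import *
delta(.4185,.2515,.33,12)
```

```text
tcp [ 0.5895 -0.1597  0.381 ] yaw 12.1 w 0.0403 t 25.07 F [-0.5  1.3 -0.5] tilt [-0.0025 -0.0007]
shift tool mm [ -80.8 -437.9   51.5] norm 448.2 turn 0.1
shift if turned first [ -81.7 -437.7   51. ]
```

Call:
{"method": "move_arm", "body": {"motion": "-7 -36 0 0;-7 -36 0 0;-7 -36 0 0;-7 -36 0 0;-7 -36 0 0;-7 -36 0 0;-7 -36 0 0;-7 -36 0 0"}}

```text
time: 25.73
tcp_pos: [0.4745, 0.1117, 0.382]
tcp_rot: [[0.978, 0.209, -0.001], [0.209, -0.978, -0.0], [-0.001, 0.0, -1.0]]
force: [0.3, 0.5, -1.4]
width: 0.0402
```

Call:
{"method": "move_arm", "body": {"motion": "-7 -38 0 0;-7 -38 0 0;-6 -38 0 0;-5 -36 0 0;0 0 25 0;0 0 25 0;0 0 0 0;0 0 0 0"}}

```text
time: 26.4
tcp_pos: [0.4198, 0.2518, 0.3315]
tcp_rot: [[0.978, 0.209, -0.004], [0.209, -0.978, -0.001], [-0.004, 0.0, -1.0]]
force: [-0.1, 0.3, -0.0]
width: 0.0399
```

Run:
```python
from h import *
c=snap('wrist','w15')
delta(.4185,.2515,.217,12)
print([proj(c,np.array([x,y,.013])) for x,y in((.499,.27),(.518,.187),(.4363,.1685),(.4185,.2515))])
```

```text
tcp [0.4204 0.252  0.3326] yaw 12.0 w 0.0402 t 26.45 F [ 0.3 -0.1 -0.3] tilt [-0.0011 -0.0002]
shift tool mm [-1.900e+00  1.000e-01  1.156e+02] norm 115.6 turn -0.0
shift if turned first [-2.000e+00  1.000e-01  1.156e+02]
[array([321.66914428, 105.34057095]), array([411.70919244, 104.19221961]), array([406.37312867, 189.98423287]), array([323.00467535, 190.08988543])]
```

View pics/w15.png

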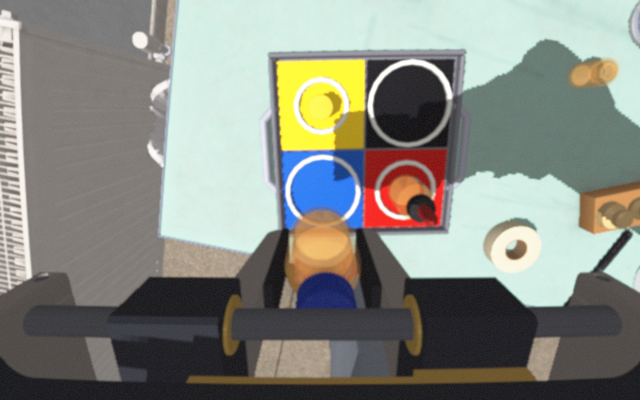

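The blue ring is centred at (323,190), as predicted. I'm lowering the bottle.

Call:
{"method": "move_arm", "body": {"motion": "-2 0 25 0;0 0 25 0;0 0 25 0;0 0 20 0;0 0 12 0;0 0 5 0;0 0 0 0;0 0 0 0"}}

```text
time: 27.12
tcp_pos: [0.4189, 0.252, 0.2216]
tcp_rot: [[0.979, 0.206, 0.002], [0.206, -0.979, 0.001], [0.002, -0.001, -1.0]]
force: [-0.3, -0.4, -0.8]
width: 0.0399
```

Run:
```python
from h import *
delta(.4185,.2515,.216,12)
```

```text
tcp [0.4189 0.252  0.2216] yaw 11.9 w 0.0399 t 27.12 F [-0.3 -0.4 -0.8] tilt [ 0.0017 -0.0005]
shift tool mm [-0.5  0.4  5.6] norm 5.6 turn -0.1
shift if turned first [-0.5  0.4  5.6]
```

Call:
{"method": "move_arm", "body": {"motion": "0 0 3 0;0 0 2 0;0 0 0 0;0 0 0 0"}}

```text
time: 27.45
tcp_pos: [0.4189, 0.252, 0.2164]
tcp_rot: [[0.979, 0.206, 0.002], [0.206, -0.979, 0.001], [0.002, -0.0, -1.0]]
force: [0.5, -0.0, 5.2]
width: 0.0397
```

The force shows floor contact, so I'm releasing.

Call:
{"method": "move_arm", "body": {"motion": "0 0 0 0;0 0 0 0;0 0 0 0;0 0 0 0", "jaw": 66}}

```text
time: 27.78
tcp_pos: [0.4181, 0.2516, 0.2154]
tcp_rot: [[0.978, 0.206, -0.001], [0.206, -0.978, -0.0], [-0.001, 0.0, -1.0]]
force: [-0.2, 0.5, 0.4]
width: 0.0605
```

Call:
{"method": "move_arm", "body": {"motion": "0 0 -10 0;0 0 -20 0;0 0 -30 0;0 0 -40 0;0 0 -40 0;0 0 -15 0;0 0 0 0;0 0 0 0"}}

```text
time: 28.45
tcp_pos: [0.4183, 0.2516, 0.3716]
tcp_rot: [[0.979, 0.206, 0.002], [0.206, -0.979, 0.0], [0.002, 0.0, -1.0]]
force: [-0.1, 0.2, 0.0]
width: 0.0606
```

Run:
```python
from h import *
c=snap('wrist','w16')
delta(.577,-.073,.38,12)
```

```text
tcp [0.4181 0.2512 0.3704] yaw 11.9 w 0.0603 t 28.5 F [-0.  -0.6  0.3] tilt [-0.0003  0.0007]
shift tool mm [ 88.8 350.   -9.4] norm 361.2 turn -0.1
shift if turned first [ 88.1 350.2  -9.6]
```

View pics/w16.png

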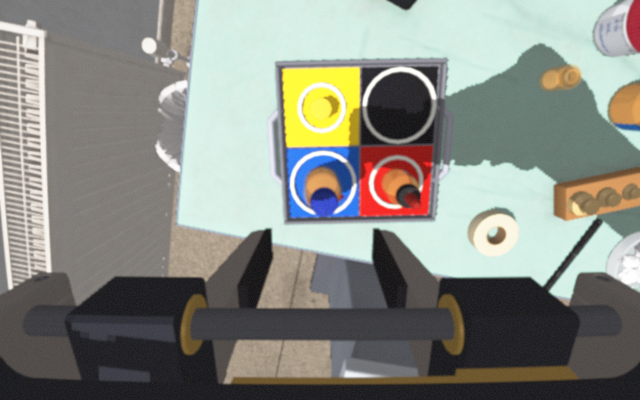

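The blue bottle stands in its ring at (322,183), and the dropper and the yellow vial are standing too. Now for the clearance round the black-capped bottle.

Call:
{"method": "move_arm", "body": {"motion": "10 39 0 0;10 39 0 0;10 39 0 0;10 39 0 0;10 39 0 0;10 39 0 0;10 39 0 0;10 39 -10 0", "jaw": 100}}

```text
time: 29.17
tcp_pos: [0.5603, -0.0393, 0.3771]
tcp_rot: [[0.978, 0.207, -0.007], [0.207, -0.978, 0.001], [-0.007, -0.002, -1.0]]
force: [1.0, 0.2, -0.2]
width: 0.0919
```

Call:
{"method": "move_arm", "body": {"motion": "8 38 0 -7;0 0 0 -7;0 0 0 -7;0 0 0 -3;0 0 0 0;0 0 0 0;0 0 0 0"}}

```text
time: 29.75
tcp_pos: [0.5764, -0.0725, 0.3795]
tcp_rot: [[0.811, 0.585, -0.002], [0.585, -0.811, 0.0], [-0.001, -0.001, -1.0]]
force: [1.3, 0.7, 0.9]
width: 0.0919
```

Run:
```python
from h import *
c=snap('wrist','w17')
for q,z in(('bottle_black_cap',0),('cup_red_lid',0),('vial_open',0)):
  for x in spot_point('wrist',q)[:1]: print(q,x, atz(c,x['location'][1],x['location'][0],z))
delta(.577,-.073,.22,36)
```

```text
bottle_black_cap {'location': [180.7, 324.8], 'confidence': 0.64} [ 0.57407662 -0.07585789  0.        ]
vial_open {'location': [124.1, 255.7], 'confidence': 0.83} [0.58156046 0.02830903 0.        ]
tcp [ 0.5766 -0.0723  0.3804] yaw 35.9 w 0.0918 t 29.95 F [ 0.4 -0.7 -0.6] tilt [-0.0003  0.    ]
shift tool mm [ -0.    0.8 160.4] norm 160.4 turn -0.1
shift if turned first [-1.000e-01  8.000e-01  1.604e+02]
```

View pics/w17.png

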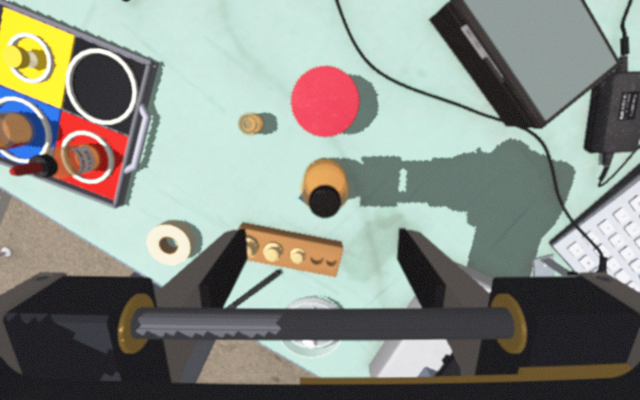

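Run:
```python
from h import *
c=snap('wrist')
R=observe()["tcp_rot"];p=observe()["tcp_pos"]
for n,(a,b,z) in dict(cap=(324,200.5,.102),body=(325,182,.058),blockL=(243,224,.03),blockR=(342,244,.03),vial=(251,123,.034),cup=(325,101,.064)).items():
    w=atz(c,a,b,z); print(n,np.round(w,4),"tool mm",np.round(R.T@(w-p)*1000,0))
```

```text
cap [ 0.5775 -0.0721  0.102 ] tool mm [  1.   0. 279.]
body [ 0.5839 -0.0691  0.058 ] tool mm [  8.   2. 323.]
blockL [ 0.4826 -0.0251  0.03  ] tool mm [-48. -94. 351.]
blockR [ 0.5299 -0.1335  0.03  ] tool mm [-74.  22. 351.]
vial [0.5854 0.0278 0.034 ] tool mm [ 66. -76. 347.]
cup [ 0.6477 -0.0226  0.064 ] tool mm [ 87.   1. 317.]
```

The black cap is centred at (324,200), within 1 mm of the tool axis. The fingers' path is clear of the block, cup and open vial, so I'm descending.

Call:
{"method": "move_arm", "body": {"motion": "1 0 20 0;0 0 25 0;0 0 25 0;0 0 25 0;0 0 25 0;0 0 22 0;0 0 15 0;0 0 7 0"}}

```text
time: 30.67
tcp_pos: [0.5768, -0.072, 0.2145]
tcp_rot: [[0.81, 0.586, -0.003], [0.586, -0.81, 0.0], [-0.002, -0.002, -1.0]]
force: [0.1, 0.4, -0.7]
width: 0.092
```

Call:
{"method": "move_arm", "body": {"motion": "0 0 0 0;0 0 0 0;0 0 0 0"}}

```text
time: 30.92
tcp_pos: [0.5781, -0.0719, 0.2179]
tcp_rot: [[0.81, 0.586, 0.002], [0.586, -0.81, -0.0], [0.002, 0.002, -1.0]]
force: [-0.0, -0.1, 0.2]
width: 0.092
```

Call:
{"method": "move_arm", "body": {"motion": "0 0 0 0;0 0 0 0;0 0 0 0;0 0 0 0;0 0 0 0;0 0 0 0;0 0 0 0", "jaw": 0, "newtons": 25}}

```text
time: 31.5
tcp_pos: [0.5776, -0.0723, 0.2167]
tcp_rot: [[0.81, 0.586, 0.001], [0.586, -0.81, -0.0], [0.0, 0.001, -1.0]]
force: [0.0, -1.4, 1.9]
width: 0.0521
```

Run:
```python
from h import *
c=snap('wrist','w18'); delta(.577,-.073,.39,12)
```

```text
tcp [ 0.5777 -0.0723  0.2168] yaw 35.9 w 0.0518 t 31.55 F [ 0.2 -0.7  2.5] tilt [0.0002 0.0007]
shift tool mm [  -0.9    0.3 -173.2] norm 173.2 turn 23.9
shift if turned first [  -0.8    0.5 -173.2]
```

View pics/w18.png

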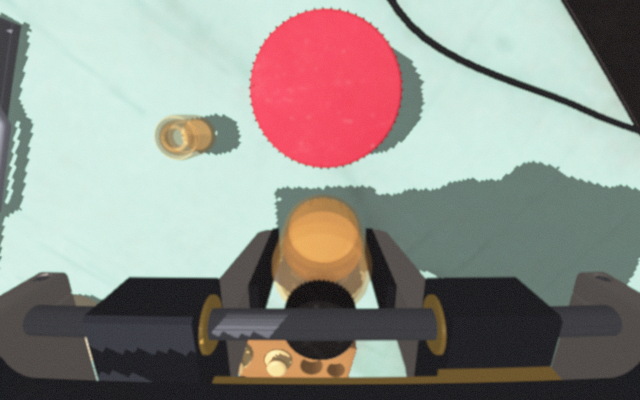

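The bottle is held at an opening of 52 mm, upright at (323,270). I'm lifting it.

Call:
{"method": "move_arm", "body": {"motion": "0 0 -10 0;0 0 -20 0;0 0 -30 0;0 0 -35 0;0 0 -35 0;0 0 -35 0;0 0 -10 0;0 0 0 0"}}

```text
time: 32.22
tcp_pos: [0.578, -0.0715, 0.395]
tcp_rot: [[0.81, 0.586, 0.006], [0.586, -0.81, -0.001], [0.004, 0.004, -1.0]]
force: [-0.0, 0.2, -1.3]
width: 0.0521
```

Call:
{"method": "move_arm", "body": {"motion": "0 0 0 6;0 0 0 6;0 0 0 6;0 0 0 6;0 0 0 0;0 0 0 0"}}

```text
time: 32.72
tcp_pos: [0.5769, -0.0719, 0.3898]
tcp_rot: [[0.978, 0.209, -0.003], [0.209, -0.978, 0.0], [-0.003, -0.001, -1.0]]
force: [-1.1, 0.1, -1.9]
width: 0.052
```

Run:
```python
from h import *
delta(.518,.187,.35,12)
```

```text
tcp [ 0.5769 -0.0719  0.3898] yaw 12.1 w 0.052 t 32.72 F [-1.1  0.1 -1.9] tilt [-0.003  -0.0009]
shift tool mm [  -3.2 -265.5   40.1] norm 268.5 turn 0.1
shift if turned first [  -3.8 -265.5   39.8]
```

Call:
{"method": "move_arm", "body": {"motion": "0 -30 0 0;0 -35 0 0;0 -35 0 0;0 -35 0 0;-1 -35 0 0;-1 -35 0 0;-1 -35 0 0;0 -25 10 0"}}

```text
time: 33.38
tcp_pos: [0.5187, 0.1901, 0.3824]
tcp_rot: [[0.977, 0.212, 0.002], [0.212, -0.977, 0.002], [0.002, -0.001, -1.0]]
force: [0.2, 1.0, -1.1]
width: 0.0521
```

Call:
{"method": "move_arm", "body": {"motion": "0 0 15 0;0 0 15 0;0 0 0 0;0 0 0 0;0 0 0 0"}}

```text
time: 33.8
tcp_pos: [0.5201, 0.1865, 0.3517]
tcp_rot: [[0.978, 0.207, -0.0], [0.207, -0.978, 0.0], [-0.0, -0.0, -1.0]]
force: [0.7, -0.2, -1.6]
width: 0.052
```

Run:
```python
from h import *
c=snap('wrist','w19')
delta(.518,.187,.2253,12)
print([proj(c,np.array([x,y,.013])) for x,y in((.499,.27),(.518,.187),(.4363,.1685))])
```

```text
tcp [0.5202 0.1865 0.3521] yaw 11.9 w 0.0517 t 33.85 F [ 0.2  0.7 -0.8] tilt [ 0.0008 -0.0002]
shift tool mm [ -2.2  -0.9 126.8] norm 126.8 turn -0.1
shift if turned first [ -2.1  -1.  126.8]
[array([243.82530966, 188.36300048]), array([322.26264429, 187.0318624 ]), array([323.31993424, 257.38667652])]
```

View pics/w19.png

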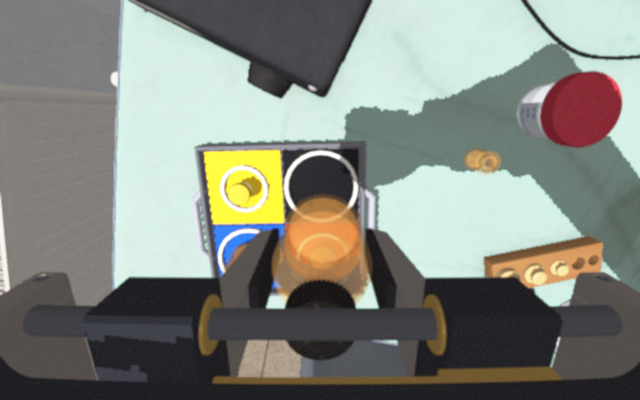

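The black ring is centred at about (321,187), against a prediction of (322,187). I'm lowering the bottle.

Call:
{"method": "move_arm", "body": {"motion": "-2 -1 25 0;0 0 25 0;0 0 25 0;0 0 22 0;0 0 15 0;0 0 8 0;0 0 0 0;0 0 0 0"}}

```text
time: 34.52
tcp_pos: [0.5182, 0.1873, 0.2322]
tcp_rot: [[0.979, 0.206, 0.001], [0.206, -0.979, 0.0], [0.001, -0.0, -1.0]]
force: [0.5, -0.0, -2.3]
width: 0.0522
```

Run:
```python
from h import *
delta(.518,.187,.2248,12)
```

```text
tcp [0.5182 0.1873 0.2322] yaw 11.9 w 0.0522 t 34.52 F [ 0.5 -0.  -2.3] tilt [ 0.0009 -0.0002]
shift tool mm [-0.2  0.3  7.4] norm 7.4 turn -0.1
shift if turned first [-0.2  0.3  7.4]
```

Call:
{"method": "move_arm", "body": {"motion": "0 0 4 0;0 0 2 0;0 0 1 0;0 0 0 0;0 0 0 0"}}

```text
time: 34.93
tcp_pos: [0.5178, 0.1872, 0.2248]
tcp_rot: [[0.978, 0.206, 0.0], [0.206, -0.978, 0.0], [0.0, 0.0, -1.0]]
force: [-0.6, 0.2, -1.6]
width: 0.052
```

Call:
{"method": "move_arm", "body": {"motion": "0 0 1 0;0 0 0 0;0 0 0 0"}}

```text
time: 35.18
tcp_pos: [0.5178, 0.1874, 0.2247]
tcp_rot: [[0.978, 0.206, 0.001], [0.206, -0.978, -0.001], [0.001, 0.001, -1.0]]
force: [-2.8, -0.9, 7.2]
width: 0.0519
```

The bottle is in contact with the floor, so I'm releasing it.

Call:
{"method": "move_arm", "body": {"motion": "0 0 0 0;0 0 0 0;0 0 0 0;0 0 0 0", "jaw": 80}}

```text
time: 35.52
tcp_pos: [0.5178, 0.1873, 0.2235]
tcp_rot: [[0.978, 0.206, 0.0], [0.206, -0.978, 0.0], [0.0, -0.0, -1.0]]
force: [0.3, -0.2, -0.1]
width: 0.0733
```

Call:
{"method": "move_arm", "body": {"motion": "0 0 -10 0;0 0 -20 0;0 0 -30 0;0 0 -40 0;0 0 -40 0;0 0 -40 0;0 0 -30 0;0 0 0 0"}}

```text
time: 36.18
tcp_pos: [0.5185, 0.1887, 0.4408]
tcp_rot: [[0.978, 0.207, 0.011], [0.207, -0.978, 0.003], [0.012, -0.001, -1.0]]
force: [0.9, 0.7, 0.1]
width: 0.074
```

Call:
{"method": "move_arm", "body": {"motion": "-15 20 0 0;-15 20 0 0;-15 20 0 0;0 0 0 0;0 0 0 0;0 0 0 0"}}

```text
time: 36.68
tcp_pos: [0.4861, 0.1198, 0.4339]
tcp_rot: [[0.978, 0.207, 0.001], [0.207, -0.978, 0.001], [0.001, -0.0, -1.0]]
force: [0.3, -0.1, -0.8]
width: 0.0734
```

Run:
```python
from h import *
c=snap('wrist','w20'); t=snap('top','top2'); s=snap('scene','scene2')
for q,n,z in(("bottle_black_cap",(.518,.187),.008),("bottle_blue_cap",(.4185,.2515),.008),("dropper_red",(.4363,.1685),.008),("vial_yellow_cap",(.499,.27),.008),("cup_red_lid",(.646,-.023),0),("vial_open",(.583,.028),0)):
  for nm,cc in(("wrist",c),("scene",s)):
    for x in spot_point(nm,q)[:1]:
      w=atz(cc,x['location'][1],x['location'][0],z); print(q,nm,round(x['confidence'],2),np.round(w,3),"off mm",np.round((w[:2]-n)*1000,0))
print(observe()["tcp_pos"],observe()["time"])
```

```text
bottle_black_cap wrist 0.62 [0.514 0.189 0.008] off mm [-4.  2.]
bottle_black_cap scene 0.63 [0.519 0.192 0.008] off mm [1. 5.]
bottle_blue_cap wrist 0.69 [0.419 0.249 0.008] off mm [ 0. -2.]
bottle_blue_cap scene 0.6 [0.419 0.25  0.008] off mm [ 1. -1.]
dropper_red wrist 0.92 [0.435 0.165 0.008] off mm [-2. -3.]
dropper_red scene 0.6 [0.435 0.175 0.008] off mm [-2.  6.]
vial_yellow_cap wrist 0.69 [0.495 0.268 0.008] off mm [-4. -2.]
vial_yellow_cap scene 0.64 [0.492 0.269 0.008] off mm [-7. -1.]
cup_red_lid wrist 0.92 [ 0.644 -0.024  0.   ] off mm [-2. -1.]
cup_red_lid scene 0.94 [ 0.652 -0.023  0.   ] off mm [6. 0.]
vial_open wrist 0.84 [0.58  0.034 0.   ] off mm [-3.  6.]
vial_open scene 0.49 [0.585 0.031 0.   ] off mm [2. 3.]
[0.4860291  0.11924899 0.43355584] 37.4333
```

View pics/w20.png

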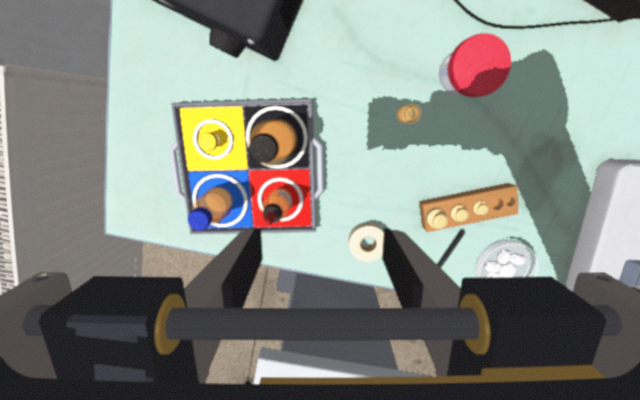

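View pics/scene2.png

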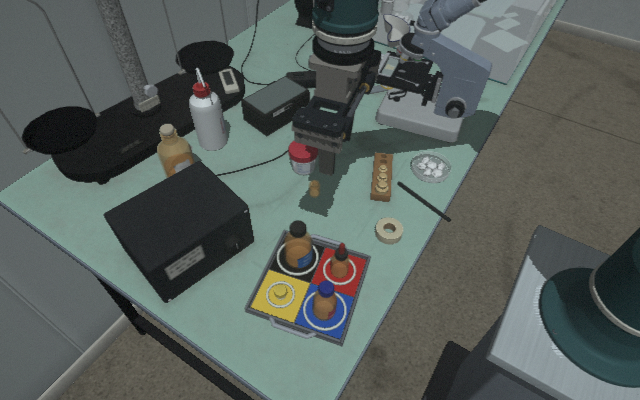

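All four stand upright inside their rings: in the scene picture, black (298,245), red (341,265), blue (325,302) and yellow (280,293). The cup and the open vial are in place, and the gripper is clear above.

```bash
python3 -c "
from plant import *
print(observe()['force'],observe()['width']); print(sign_off())"
```

```text
[ 0.17177141  0.20407709 -0.85202855] 0.07352280689311158
the job is handed in; nothing more can be done
None
```

All four reagents are packed, and I handed the job in at about 37 s of the 106 s allowed. `sign_off` reports no verdict, so the result rests on my own last checks. I placed them in the order yellow vial, red dropper, blue-capped bottle, black-capped bottle, each held upright and lowered to its nest floor before release.

- **Position:** the last wrist and scene pictures show all four standing upright inside their own collars. The networks' origins lay within about 7 mm of the nest centres, against the 15 mm limit.
- **Disagreement between cameras:** the wrist and scene readings differed by up to 10 mm for the dropper, with the wrist giving -3 mm in y and the scene +6 mm. The other reagents differed by about 6 mm or less. I put this down to network and calibration error, because the pictures show every bottle well inside its ring.
- **Floor contact:** I felt the touchdown for the dropper, the blue-capped bottle and the black-capped bottle, at 5 to 7 N. The yellow vial gave no clear contact force, so its seating rests on the tool height and the pictures.
- **Look-alikes:** the red-lidded cup and the open amber vial read within about 7 mm of the positions I had measured for them, and the arm never touched them.
- **Robot:** the gripper was open and clear above everything at hand-in.

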